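# Change the cartridges of a bench-top water filter and set its valve

### The job

Change the water filters: turn the valve fully shut, swing the wire bail up until it rests back past upright, move every spent (brown) cartridge into the grey tray and lay every fresh cartridge that has the right length for the bays flat in a bay of its own, leaving the too short and the too long one on the worktop. Then swing the bail down flat over the cartridges again, and last of all open the valve to half, 45 degrees, with its white pointer on the yellow mark. Keep the valve shut while the bail is up and do not disturb the mug, lemon and spice jar.

Things in the scene. Friction and masses are not known exactly. Their poses are not given: they have to be found in the camera images.
- filter_unit: Fixed white bench-top water filter unit, base plate 124 (x) x 326 (y) x 8 mm. Origin: on the worktop under the middle bay; x runs along the bays, y across them. Three open bays 62 mm apart along y, each for one cartridge lying along x; a seated cartridge's top is 40 mm above the worktop. Bail hinge at y = -122 mm, valve beyond it at y = -182 mm.
- bay0 (a point): Centre of the floor of bay 0 (unit y = -62 mm), 8 mm above the worktop; axes as the unit's. The bay is a 97 (x) x 39 (y) mm space: end cheeks 14 mm high over the floor, 10 mm high grey guide blocks beside the end caps only, the middle open at the sides.
- bay1 (a point): Centre of the floor of bay 1 (unit y = 0 mm), 8 mm above the worktop; axes as the unit's. The bay is a 97 (x) x 39 (y) mm space: end cheeks 14 mm high over the floor, 10 mm high grey guide blocks beside the end caps only, the middle open at the sides.
- bay2 (a point): Centre of the floor of bay 2 (unit y = 62 mm), 8 mm above the worktop; axes as the unit's. The bay is a 97 (x) x 39 (y) mm space: end cheeks 14 mm high over the floor, 10 mm high grey guide blocks beside the end caps only, the middle open at the sides.
- valve (a joint): Valve handle angle, rad: 0 = shut (white pointer end at the red mark, toward the unit's -x side), 0.785 = half open (yellow mark), 1.571 = fully open (green mark, toward the unit's -y). Opens counter-clockwise from above, stops at both ends; friction 0.08 N m, stays where left.
- valve_grip (a point): Middle of the blue valve T-handle, on its upright axis, 81 mm above the worktop. The handle is a bar 64 mm long, 12 mm wide, 22 mm tall (70 to 92 mm above the worktop), the white end is the pointer. The point's x runs along the bar, away from the pointer. Dial under it: 72 mm across, 52 mm above the worktop.
- valve_pointer (a point): Tip of the white pointer end of the valve handle, 32 mm from the axis.
- bail (a joint): Angle of the wire bail, rad: 0 = down flat over the bays, 1.57 = upright, 1.85 = stop, leaning back past upright toward the valve, where it rests by its own weight; before upright it falls shut. Light (150 g), little friction.
- bail_grip (a point): Middle of the bail's red grip bar (10 mm thick, along the unit's x, 46 mm clear between the two side arms at x = -28 and +28 mm, arms 8 mm thick). When down it lies at unit y = +133 mm, 48 mm above the worktop, off the end of the base plate; it can be pinched from above and turns in the fingers.
- bail_hinge (a point): Fixed: the bail's hinge axis (along the unit's x) at its middle, 48 mm above the worktop. The grip bar circles it at 255 mm, and goes up as the angle grows: grip = hinge + 255 mm x (cos angle along unit +y, sin angle up).
- new_a: Fresh filter cartridge of the RIGHT length, 90 mm; one may be absent. White cylinder (29 mm thick) with a blue square 32 x 32 mm cap 14 mm long at each end, lying down, so that it does not roll; 90 g.  Origin: the middle of the cartridge, on its axis, 16 mm above what it lies on; x runs along its length. Pinch it across the middle from above.
- new_b: Fresh filter cartridge of the RIGHT length, 90 mm; one may be absent. White cylinder (29 mm thick) with a blue square 32 x 32 mm cap 14 mm long at each end, lying down, so that it does not roll; 90 g.  Origin: the middle of the cartridge, on its axis, 16 mm above what it lies on; x runs along its length. Pinch it across the middle from above.
- new_c: Fresh filter cartridge of the RIGHT length, 90 mm; one may be absent. White cylinder (29 mm thick) with a blue square 32 x 32 mm cap 14 mm long at each end, lying down, so that it does not roll; 90 g.  Origin: the middle of the cartridge, on its axis, 16 mm above what it lies on; x runs along its length. Pinch it across the middle from above.
- short_one: Look-alike cartridge, 74 mm long: too short for the bays. White cylinder (29 mm thick) with a blue square 32 x 32 mm cap 14 mm long at each end, lying down, so that it does not roll; 90 g.  Origin: the middle of the cartridge, on its axis, 16 mm above what it lies on; x runs along its length. Pinch it across the middle from above.
- long_one: Look-alike cartridge, 106 mm long: too long for the bays. White cylinder (29 mm thick) with a blue square 32 x 32 mm cap 14 mm long at each end, lying down, so that it does not roll; 90 g.  Origin: the middle of the cartridge, on its axis, 16 mm above what it lies on; x runs along its length. Pinch it across the middle from above.
- spent_0: Spent cartridge, same shape as the fresh ones, 90 mm long, but its middle is dark brown; one or two are present, in bays at the start. Blue 32 x 32 mm caps, brown middle 29 mm thick, 90 g. Origin: the middle of the cartridge, on its axis, 16 mm above what it lies on; x runs along its length. Pinch it across the middle from above.
- spent_1: Spent cartridge, same shape as the fresh ones, 90 mm long, but its middle is dark brown; one or two are present, in bays at the start. Blue 32 x 32 mm caps, brown middle 29 mm thick, 90 g. Origin: the middle of the cartridge, on its axis, 16 mm above what it lies on; x runs along its length. Pinch it across the middle from above.
- spent_2: Spent cartridge, same shape as the fresh ones, 90 mm long, but its middle is dark brown; one or two are present, in bays at the start. Blue 32 x 32 mm caps, brown middle 29 mm thick, 90 g. Origin: the middle of the cartridge, on its axis, 16 mm above what it lies on; x runs along its length. Pinch it across the middle from above.
- tray: Loose shallow grey tray for spent cartridges, 200 (x) x 140 (y) x 26 mm, walls 4 mm, floor 4 mm; origin: centre of its underside. Room for two cartridges side by side, lying along its y at x = -45 and +45 mm.
- mug: White mug, 83 x 113 x 93 mm, a bystander behind the unit; origin at its underside.
- lemon: Lemon, 78 x 55 x 56 mm, a bystander behind the unit.
- spice_jar: Spice jar with a red cap, 45 x 45 x 106 mm, a bystander behind the unit; origin at its underside.

How it is judged:
On the way, in this order (a step that is already met when the one before it is completed fails the run):
1. the valve is shut (within 0.07 rad) while the bail is still down (value of joint valve below 0.07 rad and value of joint bail below 0.2 rad), for 0.2 s.
2. the bail is swung back past upright (value of joint bail above 1.6 rad), for 0.2 s.
3. every spent cartridge lies in the tray and every fresh one of the right length lies flat in a bay ((horizontal distance between new_a and bay0 below 0.01 m or horizontal distance between new_a and bay1 below 0.01 m or horizontal distance between new_a and bay2 below 0.01 m) and z of each of new_a, new_b, new_c in the frame of filter_unit below 0.03 m and angle between the x axis of each of new_a, new_b, new_c and the x axis of filter_unit, either way round below 0.12 rad and (horizontal distance between new_b and bay0 below 0.01 m or horizontal distance between new_b and bay1 below 0.01 m or horizontal distance between new_b and bay2 below 0.01 m) and (horizontal distance between new_c and bay0 below 0.01 m or horizontal distance between new_c and bay1 below 0.01 m or horizontal distance between new_c and bay2 below 0.01 m) and x of spent_0 in the frame of tray between -0.1 and 0.1 m and y of spent_0 in the frame of tray between -0.07 and 0.07 m and height (world z) of each of spent_0, spent_1, spent_2 below 0.06 m and linear speed of each of spent_0, spent_1, spent_2 below 0.02 m/s and x of spent_1 in the frame of tray between -0.1 and 0.1 m and y of spent_1 in the frame of tray between -0.07 and 0.07 m and x of spent_2 in the frame of tray between -0.1 and 0.1 m and y of spent_2 in the frame of tray between -0.07 and 0.07 m), for 0.3 s.
4. the bail is down flat again over the cartridges, the valve still shut (all of step 3 and value of joint bail below 0.08 rad and value of joint valve below 0.12 rad), for 0.2 s.
5. the valve is set to half open, 45 degrees, within 6 (value of joint valve between 0.68 and 0.89 rad), for 0.3 s.
At the end, for the whole second after the job is handed in: Valve at 45 degrees within 6 (0.105 rad); bail down within 0.08 rad; every fresh 90 mm cartridge flat in a bay, within 10 mm of its centre and 0.12 rad of its line; every spent one at rest in the tray; the short and the long one lying on the worktop, outside bays and tray (all of step 3 and all of step 5 and value of joint bail below 0.08 rad and height (world z) of each of short_one, long_one below 0.04 m and horizontal distance between each of short_one, long_one and tray above 0.1 m and horizontal distance between each of short_one, long_one and bay0 above 0.06 m and horizontal distance between each of short_one, long_one and bay1 above 0.06 m and horizontal distance between each of short_one, long_one and bay2 above 0.06 m and linear speed of each of new_a, new_b, new_c below 0.02 m/s); the robot touches nothing.
It fails at once if the bail is raised (over 0.25 rad) while the valve is open (over 0.2 rad) (value of joint bail above 0.25 rad and value of joint valve above 0.2 rad).
It fails at once if the mug, lemon or spice jar is pushed 4 cm or more (distance of any of mug, lemon, spice_jar from where it was at the start of the episode above 0.04 m).
It fails at once if the mug or spice jar is tipped (angle between any of mug, spice_jar's own z axis and vertical above 0.4 rad).
Of new_a, new_b, new_c only 2 to 3 are there at a start; the rules pass over those that are not, and their reading is None.
Of spent_0, spent_1, spent_2 only 1 to 2 are there at a start; the rules pass over those that are not, and their reading is None.
At some moment in a run one of tray may be knocked a few centimetres aside while the robot is not near it.
Once in a run the grip may slacken for a moment while it holds something.
It also fails if it takes over 210 s, if anything falls off the work surface, if the arm or the gripper's body presses on something with over 40 N, if the wrist force passes 120 N, or if a joint passes its speed limit or range.

### The arm

A 7-joint arm with a two-finger parallel gripper is mounted at the origin on a cart in front of the work surface, level with it; the furniture and walls round the work are solid. World frame = base frame: x ahead of the robot, y to its left, z up, the work surface at z = 0. Lengths are in m, angles in rad, forces in N, time in s.
With the tool pointing down it reaches from about 0.4 to 0.875 m from the base axis. Payload 19.3 kg.
Tool frame: the origin (TCP) lies at the very end of the fingers, on their centre line; the grasp point (between the pads) lies 19 mm behind it; z points along the fingers, y is the line along which they close (so a half turn about z gives the same grasp; the last joint's range is limited). The gripper opens to 85 mm and grips with 20 to 120 N. Pads are 22 mm wide; open, the fingers measure 114 mm over their backs; the gripper's body (76 mm by 85 mm) begins 54 mm behind the grasp point. The pads swing forward as they close: fully open they stand 13 mm farther back than shut.
Start: joints at [-1.267, 0.521, -0.036, 1.599, 0.021, 1.021, -0.113], TCP at [0.228, 0.582, 0.231] pointing down, gripper open.
Joint ranges: [-2.91, 2.91], [-0.3, 2.13], [-1.5, 1.42], [0.17, 2.43], [-1.26, 4.41], [0.16, 1.93], [-2.52, 2.52]. Speed limits (rad/s): [1.89, 1.89, 2.39, 2.39, 3.01, 3.01, 3.01].

### API

Orientations are given as [roll, pitch, yaw] about the fixed x, y, z axes, in that order (R = Rz(yaw) Ry(pitch) Rx(roll)).
In Python, from workcell import bot gives the robot as it stands.
- The arm moves only by the shell command python3 -m crank 'ROWS' [FORCE]. ROWS is a JSON object of lists of equal length, an entry for each row: "travel": the shift along the world's x, y, z in cm, a list of three; "turn": the turn, a rotation vector about the world's x, y, z in degrees, a list of three; "gripper": the closure, from 0 (fully open) to 1 (shut). A call has exactly 5 rows; each row is the pose to reach, as a shift and turn from the pose commanded when the call began; what a row does not reach only later rows make up. A row lasts 1/10 s, in which the tool goes at most 50 mm and 8.59 degrees, less where a joint would pass 70% of its speed; a pose out of reach is approached as far as the arm can. A call with a gripper value outside its range is refused whole. The fingers move at their own pace and stop on an object; FORCE is the grip in N (left out, the last holds). Time passes only in rows, so rows that repeat a pose let the fingers close, or fill a call up. It gives the time, the measured TCP pose, the force, the opening and the grip force at its end, in the units of the state.
- bot.observe(): the state, without advancing time (a new reading comes with each control period).
- bot.grab_frame(name): name is "scene" or "top" or "wrist"; returns a dict with "pixels" (480x640x3 uint8, red, green, blue), "fx", "fy", "cx", "cy" (pixels), "extrinsics" (4x4, takes a point from world to camera coordinates). Camera axes: x right, y down, z forward; pixel columns grow to the right and rows downward; lengths in m; the calibration is good to about 2 mm. A picture is of the moment at which its call begins. There is no depth.
- bot.job_done(): hands the job in; it is judged then, once.
The state is a dict: "clock": time; "qpos": joint angles; "qd": joint speeds; "joint_efforts": joint torques, N m; "position": TCP position; "tool_rot": TCP orientation; "force": force on the tool from outside, world axes, zero at the start; "moment": the same for the moment, N m; "grip_width": finger opening in m; "finger_force": force on a finger pad.
Only numpy, scipy, OpenCV 4.12 (cv2) and the standard library are available. Lean on these libraries where they do the work, as an engineer would, in place of code of your own. Each camera call takes 0.05 s, during which the arm holds its last target. There are 200 camera calls.

## Working session

There is one attempt and no reset: what is moved stays moved. The work goes in short steps, Python scripts to look and compute and a shell command to move; the robot and the scene stay as the last step left them, time stands still between calls to the robot, and variables do not carry over. Pictures are saved under pics/ and viewed, at most 14 in all, crops included, and the job is handed in when it is done.

```bash
ls; mkdir -p pics
python3 - <<'E'
from workcell import bot
import cv2,numpy as np
print(bot.observe())
for n in ["scene","top"]:
    f=bot.grab_frame(n); cv2.imwrite(f"pics/{n}0.png",f["pixels"][:,:,::-1]); np.savez(f"pics/{n}0.npz",**f)
    print(n,f["fx"],f["fy"],f["cx"],f["cy"],np.round(f["extrinsics"],4).tolist())
E
```

```text
pics
{'clock': 0.0, 'qpos': array([-1.26722083,  0.52202765, -0.03630396,  1.59999431,  0.02123102,
        1.02111555, -0.11280609]), 'qd': array([-0.00119979,  0.00098149, -0.00047069,  0.00151701,  0.00123358,
        0.0003487 , -0.00034436]), 'joint_efforts': array([-2.86454509e-03, -9.27074790e+01,  1.97833881e+00, -3.69939816e+01,
        1.76752056e-02,  8.22538947e-03,  4.99591476e-05]), 'position': array([0.22814013, 0.58151059, 0.23072242]), 'tool_rot': array([-3.14043960e+00,  1.21255702e-04,  2.76779681e+00]), 'force': array([-0.9544782 ,  0.59490899, -0.17482199]), 'moment': array([ 0.05165686, -0.00838454,  0.00632057]), 'finger_force': 0.0, 'grip_width': 0.08599148584571188}
scene 483.81143592042326 483.81143592042326 311.45020079778806 235.2968835336628 [[0.8273, -0.5617, -0.0029, -0.4578], [-0.3531, -0.516, -0.7804, 0.2654], [0.4369, 0.6467, -0.6252, 0.9823], [0.0, 0.0, 0.0, 1.0]]
top 490.69916047687906 490.69916047687906 321.57275841939946 238.61470836014254 [[0.0239, -0.9997, 0.0114, 0.0082], [-0.9924, -0.0251, -0.1208, 0.5783], [0.1211, -0.0084, -0.9926, 1.5307], [0.0, 0.0, 0.0, 1.0]]
```

View pics/scene0.png

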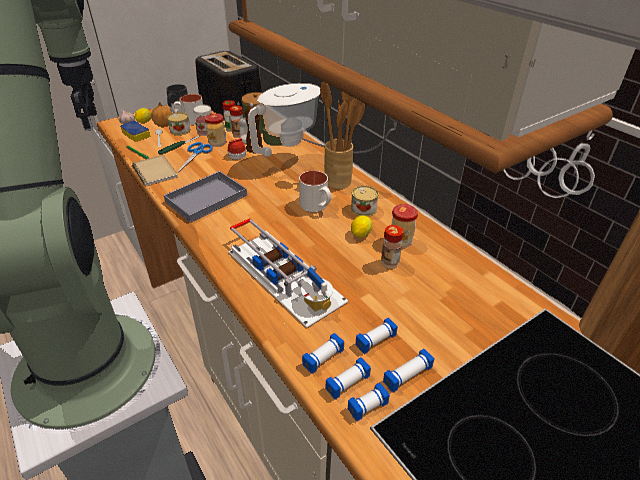

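View pics/top0.png

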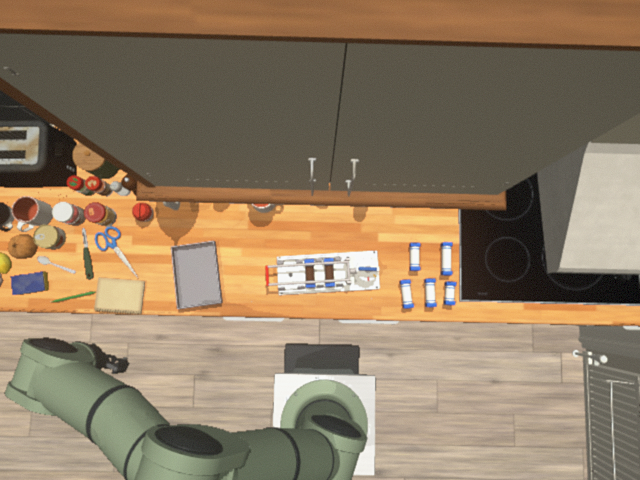

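The scene view shows the unit (bail's red bar at ~(240,224), valve at ~(318,298)), the tray at (205,195), and five white cartridges at lower right. The top view shows the unit at (325,272), the tray at (197,275), and the cartridges at (405-450,240-310). Next I measure with masks and zoom in.

```bash
cat > h.py <<'E'
import cv2,numpy as np
from workcell import bot
def K(f): return np.array([[f["fx"],0,f["cx"]],[0,f["fy"],f["cy"]],[0,0,1]],float)
def grab(n,path=None):
    f=bot.grab_frame(n)
    if path: cv2.imwrite(path,f["pixels"][:,:,::-1])
    return f
def cast(f,uv,z):
    E=np.array(f["extrinsics"]);R,t=E[:3,:3],E[:3,3]
    o=-R.T@t; d=R.T@np.linalg.solve(K(f),np.array([uv[0],uv[1],1.]))
    return o+d*(z-o[2])/d[2]
def proj(f,p):
    E=np.array(f["extrinsics"]);c=E[:3,:3]@np.asarray(p,float)+E[:3,3]
    q=K(f)@c; return q[:2]/q[2]
def hsv(f): return cv2.cvtColor(np.ascontiguousarray(f["pixels"]),cv2.COLOR_RGB2HSV)
def blobs(m,amin=15):
    n,l,s,c=cv2.connectedComponentsWithStats(m.astype(np.uint8))
    return [(tuple(np.round(c[i],1)),s[i].tolist()) for i in range(1,n) if s[i][4]>=amin]
E
python3 - <<'E'
from h import *
f=dict(np.load("pics/top0.npz")); p=f["pixels"]
c=p[225:325,160:480][:,:,::-1]
cv2.imwrite("pics/crop1.png",cv2.resize(c,(800,250),interpolation=cv2.INTER_CUBIC))
h=hsv(f)
blue=(h[...,0]>100)&(h[...,0]<125)&(h[...,1]>140)&(h[...,2]>60)
red=((h[...,0]<6)|(h[...,0]>174))&(h[...,1]>170)&(h[...,2]>100)
B=np.zeros_like(blue);B[230:320,260:480]=1
print("blue");
for c,s in blobs(blue&B,8): print(c,s,np.round(cast(f,c,.032),3))
print("red")
for c,s in blobs(red&B,8): print(c,s,np.round(cast(f,c,.048),3))
E
```

```text
blue
(np.float64(446.9), np.float64(243.7)) [442, 243, 10, 3, 22] [ 0.572 -0.379  0.032]
(np.float64(415.0), np.float64(244.5)) [411, 244, 9, 2, 18] [ 0.567 -0.277  0.032]
(np.float64(328.5), np.float64(259.5)) [325, 259, 8, 2, 16] [ 0.512 -0.001  0.032]
(np.float64(308.5), np.float64(260.5)) [305, 260, 8, 2, 16] [0.507 0.062 0.032]
(np.float64(414.7), np.float64(268.0)) [411, 267, 9, 3, 25] [ 0.492 -0.276  0.032]
(np.float64(371.5), np.float64(268.6)) [368, 268, 8, 2, 8] [ 0.486 -0.139  0.032]
(np.float64(446.8), np.float64(272.9)) [442, 272, 10, 3, 26] [ 0.479 -0.378  0.032]
(np.float64(430.2), np.float64(280.1)) [426, 279, 9, 3, 24] [ 0.454 -0.325  0.032]
(np.float64(405.0), np.float64(281.4)) [401, 280, 9, 4, 24] [ 0.448 -0.245  0.032]
(np.float64(329.9), np.float64(284.2)) [326, 283, 8, 3, 20] [ 0.434 -0.007  0.032]
(np.float64(450.3), np.float64(283.3)) [446, 282, 10, 4, 26] [ 0.446 -0.389  0.032]
(np.float64(310.0), np.float64(285.5)) [306, 285, 9, 2, 16] [0.428 0.055 0.032]
(np.float64(449.1), np.float64(302.4)) [445, 301, 10, 4, 27] [ 0.386 -0.385  0.032]
(np.float64(407.9), np.float64(305.7)) [404, 304, 9, 4, 26] [ 0.372 -0.255  0.032]
(np.float64(430.9), np.float64(304.8)) [427, 304, 9, 3, 22] [ 0.377 -0.327  0.032]
red
(np.float64(266.7), np.float64(275.1)) [266, 266, 3, 20, 36] [0.457 0.192 0.048]
```

View pics/crop1.png

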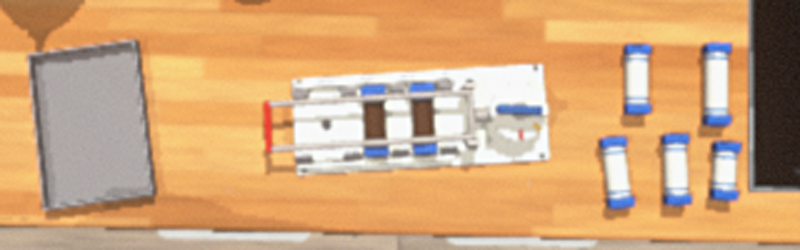

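The zoomed crop shows bay 2 (left) empty, spent cartridges in bays 1 and 0 (crop x 374 and 424), and the valve bar along unit y (blue bar at (519,109), so fully open). Unit is at about (0.468, 0.059), yaw about 0.085. The cap spacings give three right-length cartridges: A (0.530,-0.277), C (0.416,-0.326) and D (0.410,-0.250). B is long and E is short. I'll move to hover over the valve.

```bash
python3 -m crank '{"travel":[[2,-4,2],[4,-8,4],[6,-12,5],[9,-16,5],[12,-20,5]],"turn":[[0,0,-5],[0,0,-10],[0,0,-15],[0,0,-18],[0,0,-18]],"gripper":[0,0,0,0,0]}' 60
python3 -m crank '{"travel":[[3,-4,0],[5,-8,0],[7,-12,0],[9,-16,0],[10,-20,0]],"turn":[[0,0,-5],[0,0,-10],[0,0,-15],[0,0,-18],[0,0,-18]],"gripper":[0,0,0,0,0]}'
python3 -m crank '{"travel":[[1,-4,0],[2,-8,0],[3,-12,0],[3.5,-16,0],[3.5,-20,0]],"turn":[[0,0,-5],[0,0,-10],[0,0,-15],[0,0,-18],[0,0,-18]],"gripper":[0,0,0,0,0]}'
python3 -m crank '{"travel":[[0,-4,0],[0,-8,0],[0,-10,0],[0,-10,0],[0,-10,0]],"turn":[[0,0,-5],[0,0,-9],[0,0,-9],[0,0,-9],[0,0,-9]],"gripper":[0,0,0,0,0]}'
python3 - <<'E'
from h import *
f=grab("wrist","pics/w1.png"); np.savez("pics/w1.npz",**f)
print(bot.observe()["position"],bot.observe()["tool_rot"],bot.observe()["qpos"])
E
```

```text
clock: 0.6
position: [0.3488, 0.3802, 0.2816]
tool_rot: [3.141, -0.0, 2.452]
force: [1.3, 1.3, 0.6]
grip_width: 0.0852
finger_force: 0.0
clock: 1.1
position: [0.4491, 0.1799, 0.2812]
tool_rot: [3.142, 0.0, 2.137]
force: [0.6, 0.6, -0.1]
grip_width: 0.0851
finger_force: 0.0
clock: 1.6
position: [0.4834, -0.0198, 0.2812]
tool_rot: [-3.141, 0.0, 1.823]
force: [0.8, -0.1, 0.1]
grip_width: 0.0851
finger_force: 0.0
clock: 2.1
position: [0.4831, -0.118, 0.2811]
tool_rot: [-3.141, -0.0, 1.668]
force: [0.5, 0.4, 0.2]
grip_width: 0.0853
finger_force: 0.0
[ 0.48323411 -0.11737989  0.2811043 ] [-3.14121082e+00 -3.99998923e-04  1.66897052e+00] [-0.277203    0.28659306  0.49709816  1.88603832 -0.16034904  1.00841551
  0.38690634]
```

View pics/w1.png

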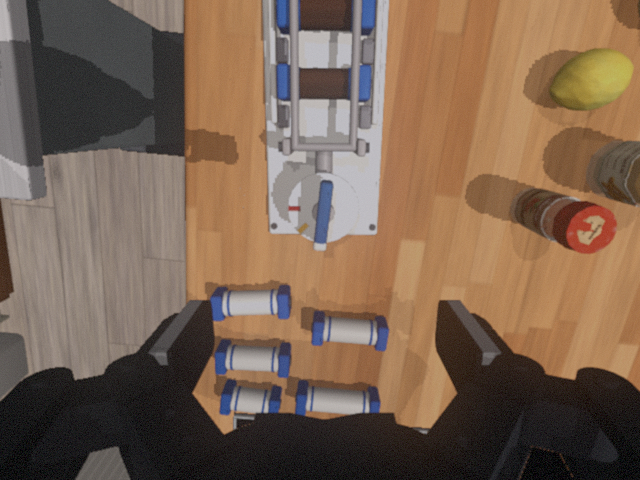

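Wrist view: valve bar from (326,182) to its white end at (320,247), dial at (323,207), hinge at (325,147), and fresh cartridges below. I'll measure them all in this view.

Run:
```python
from h import *
f=dict(np.load("pics/w1.npz")); h=hsv(f)
blue=(h[...,0]>100)&(h[...,0]<125)&(h[...,1]>120)&(h[...,2]>50)
for c,s in blobs(blue,40):
    z=.092 if (c[0]<340 and 170<c[1]<260 and c[0]>300) else (.04 if c[1]<150 else .032)
    if c[1]<450: print(c,s,np.round(cast(f,c,z),4))
m=blue.copy(); m[:, :305]=0;m[:,345:]=0;m[:165]=0;m[262:]=0
pts=np.argwhere(m)[:,::-1].astype(np.float32); r=cv2.minAreaRect(pts);print("bar",r)
for c in cv2.boxPoints(r): print(np.round(cast(f,c,.092),4))
for uv in [(274,226),(372,227),(320,248),(326,147),(284,147),(366,147)]: print(uv,np.round(cast(f,uv,.008),4),np.round(cast(f,uv,.092),4),np.round(cast(f,uv,.05),4))
cv2.imwrite("pics/crop2.png",cv2.resize(np.ascontiguousarray(f["pixels"][90:290,210:450,::-1]),(720,600),interpolation=cv2.INTER_CUBIC))
```

```text
(np.float64(282.3), np.float64(12.8)) [277, 0, 12, 28, 309] [0.4291 0.0485 0.04  ]
(np.float64(368.1), np.float64(13.6)) [362, 0, 13, 29, 345] [0.5064 0.0553 0.04  ]
(np.float64(282.4), np.float64(80.2)) [277, 64, 12, 35, 364] [ 0.4328 -0.008   0.04  ]
(np.float64(364.5), np.float64(81.7)) [359, 65, 12, 35, 335] [ 0.5103 -0.0019  0.04  ]
(np.float64(282.9), np.float64(306.3)) [278, 295, 11, 23, 220] [ 0.448 -0.247  0.032]
(np.float64(216.5), np.float64(308.1)) [211, 297, 13, 23, 217] [ 0.3724 -0.2565  0.032 ]
(np.float64(317.6), np.float64(334.2)) [313, 324, 10, 21, 176] [ 0.4907 -0.279   0.032 ]
(np.float64(381.9), np.float64(339.4)) [377, 329, 11, 21, 139] [ 0.5666 -0.2787  0.032 ]
(np.float64(220.0), np.float64(362.6)) [215, 352, 11, 22, 200] [ 0.3777 -0.3283  0.032 ]
(np.float64(283.3), np.float64(365.7)) [279, 356, 10, 21, 197] [ 0.4535 -0.3254  0.032 ]
(np.float64(225.2), np.float64(403.3)) [220, 393, 12, 21, 179] [ 0.3852 -0.3862  0.032 ]
(np.float64(300.6), np.float64(404.2)) [296, 394, 10, 21, 175] [ 0.4786 -0.3786  0.032 ]
(np.float64(273.5), np.float64(406.3)) [269, 400, 11, 13, 116] [ 0.4452 -0.3849  0.032 ]
(np.float64(374.1), np.float64(406.9)) [370, 402, 9, 11, 89] [ 0.5701 -0.3739  0.032 ]
bar ((329.0, 188.5), (3.605551242828369, 0.0), -123.6900634765625)
[ 0.4865 -0.0994  0.092 ]
[ 0.4865 -0.0994  0.092 ]
[ 0.4844 -0.0969  0.092 ]
[ 0.4844 -0.0969  0.092 ]
(274, 226) [ 0.4296 -0.1597  0.008 ] [ 0.439 -0.137  0.092] [ 0.4343 -0.1484  0.05  ]
(372, 227) [ 0.5409 -0.1502  0.008 ] [ 0.5279 -0.1294  0.092 ] [ 0.5344 -0.1398  0.05  ]
(320, 248) [ 0.4842 -0.1809  0.008 ] [ 0.4826 -0.1539  0.092 ] [ 0.4834 -0.1674  0.05  ]
(326, 147) [ 0.4801 -0.0668  0.008 ] [ 0.4793 -0.0629  0.092 ] [ 0.4797 -0.0648  0.05  ]
(284, 147) [ 0.4352 -0.0711  0.008 ] [ 0.4435 -0.0663  0.092 ] [ 0.4393 -0.0687  0.05  ]
(366, 147) [ 0.5229 -0.0627  0.008 ] [ 0.5135 -0.0596  0.092 ] [ 0.5182 -0.0612  0.05  ]
```

View pics/crop2.png

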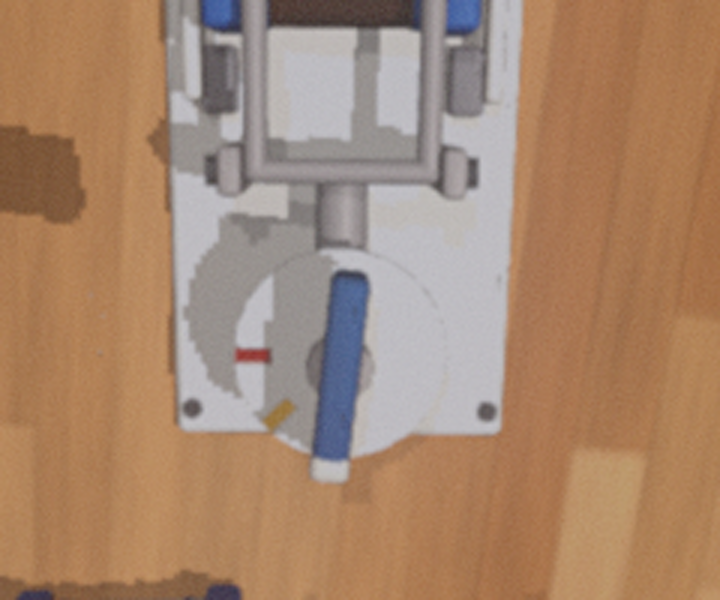

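Valve axis is at (0.483,-0.124), and bay 0 at (0.472,-0.005) agrees with it. Pointer angle is about 1.46 rad. I'll descend and pinch the bar.

```bash
python3 -m crank '{"travel":[[0,-0.6,-5],[0,-0.6,-9],[0,-0.6,-13],[0,-0.6,-17],[0,-0.6,-19]],"turn":[[0,0,-7],[0,0,-7],[0,0,-7],[0,0,-7],[0,0,-7]],"gripper":[0.3,0.3,0.3,0.3,0.3]}' 40
python3 -m crank '{"travel":[[0,0,-1.5],[0,0,-2.5],[0,0,-2.5],[0,0,-2.5],[0,0,-2.5]],"turn":[[0,0,0],[0,0,0],[0,0,0],[0,0,0],[0,0,0]],"gripper":[0.3,0.3,0.5,1,1]}'
python3 -m crank '{"travel":[[0,0,0],[0,0,0],[0,0,0],[0,0,0],[0,0,0]],"turn":[[0,0,0],[0,0,0],[0,0,0],[0,0,0],[0,0,0]],"gripper":[1,1,1,1,1]}'
```

```text
clock: 2.65
position: [0.4821, -0.1225, 0.0884]
tool_rot: [-3.138, -0.001, 1.548]
force: [-0.5, 0.2, 0.1]
grip_width: 0.0599
finger_force: 0.0
clock: 3.15
position: [0.4836, -0.124, 0.0671]
tool_rot: [3.141, -0.0, 1.546]
force: [-16.7, 0.1, 6.9]
grip_width: 0.0161
finger_force: 9.9
clock: 3.65
position: [0.4824, -0.1239, 0.0671]
tool_rot: [-3.141, -0.001, 1.546]
force: [-8.1, 1.4, 11.4]
grip_width: 0.0118
finger_force: 39.0
```

```bash
python3 -m crank '{"travel":[[0,0,0],[-0.1,0,0],[-0.1,0,0],[-0.1,0,0],[-0.1,0,0]],"turn":[[0,0,-6],[0,0,-12],[0,0,-18],[0,0,-24],[0,0,-30]],"gripper":[1,1,1,1,1]}'
python3 -m crank '{"travel":[[0,0,0],[0,0,0],[0,0,0],[0,0,0],[0,0,0]],"turn":[[0,0,-6],[0,0,-12],[0,0,-18],[0,0,-24],[0,0,-30]],"gripper":[1,1,1,1,1]}'
python3 -m crank '{"travel":[[0,0,0],[0,0,0],[0,0,0],[0,0,0],[0,0,0]],"turn":[[0,0,-6],[0,0,-12],[0,0,-18],[0,0,-23],[0,0,-25]],"gripper":[1,1,1,1,1]}'
python3 -m crank '{"travel":[[0,0,0],[0,0,0],[0,0,0],[0,0,0],[0,0,0]],"turn":[[0,0,0],[0,0,-1],[0,0,-1],[0,0,-1],[0,0,-1]],"gripper":[1,1,1,1,1]}'
python3 - <<'E'
from h import *
o=bot.observe();print(o["moment"],o["force"],o["tool_rot"],o["grip_width"])
E
```

```text
clock: 4.15
position: [0.4813, -0.1266, 0.0672]
tool_rot: [3.14, 0.002, 1.016]
force: [-15.3, -23.1, 7.3]
grip_width: 0.0122
finger_force: 41.8
clock: 4.65
position: [0.483, -0.1245, 0.0672]
tool_rot: [3.14, -0.002, 0.495]
force: [-4.6, -5.8, 1.3]
grip_width: 0.012
finger_force: 41.3
clock: 5.15
position: [0.4829, -0.1249, 0.0672]
tool_rot: [3.14, -0.002, 0.059]
force: [-14.4, -5.2, 6.6]
grip_width: 0.0125
finger_force: 41.1
clock: 5.65
position: [0.4828, -0.1249, 0.0672]
tool_rot: [3.141, -0.002, 0.045]
force: [13.8, -6.3, 0.3]
grip_width: 0.0121
finger_force: 40.2
[-0.80056489 -3.34582397  0.15299838] [13.83316833 -6.27680876  0.31590813] [ 3.14061859e+00 -1.83285351e-03  4.46594502e-02] 0.012072776089756154
```

```bash
python3 -m crank '{"travel":[[0,0,0],[0,0,0],[0,0,1],[0,0,5],[0,0,9]],"turn":[[0,0,0],[0,0,0],[0,0,0],[0,0,0],[0,0,0]],"gripper":[0.5,0.5,0.3,0.3,0.3]}'
python3 -m crank '{"travel":[[0,0,5],[-1,5,8],[-1.5,9,8],[-2,13,8],[-2.5,18,8]],"turn":[[0,0,2],[0,0,2],[0,0,2],[0,0,2],[0,0,2]],"gripper":[0.3,0.3,0.3,0.3,0.3]}'
python3 -m crank '{"travel":[[0,5,0],[0,9,0],[0,11,0],[0,11,0],[0,11,0]],"turn":[[0,0,0],[0,0,0],[0,0,0],[0,0,0],[0,0,0]],"gripper":[0.3,0.3,0.3,0.3,0.3]}'
python3 - <<'E'
from h import *
f=grab("wrist","pics/w2.png"); np.savez("pics/w2.npz",**f)
g=grab("top"); 
a=f["pixels"][:,:,::-1]; b=cv2.resize(np.ascontiguousarray(g["pixels"][240:310,250:390,::-1]),(640,320),interpolation=cv2.INTER_CUBIC)
a=cv2.resize(a,(373,280)); c=np.zeros((600,640,3),np.uint8); c[:280,:373]=a; c[280:]=b
cv2.imwrite("pics/c3.png",c)
h=hsv(f); red=((h[...,0]<6)|(h[...,0]>174))&(h[...,1]>170)&(h[...,2]>90)
for c,s in blobs(red,40): print(c,s,np.round(cast(f,c,.052),4),np.round(cast(f,(s[0],c[1]),.052),4),np.round(cast(f,(s[0]+s[2],c[1]),.052),4))
print(bot.observe()["position"],bot.observe()["tool_rot"],bot.observe()["qpos"])
E
```

```text
clock: 6.15
position: [0.4815, -0.1243, 0.1578]
tool_rot: [3.142, 0.002, 0.044]
force: [0.3, 0.5, 1.1]
grip_width: 0.0597
finger_force: 0.0
clock: 6.65
position: [0.4566, 0.0572, 0.2373]
tool_rot: [-3.14, -0.001, 0.079]
force: [1.3, 0.3, -0.1]
grip_width: 0.0598
finger_force: 0.0
clock: 7.15
position: [0.457, 0.1653, 0.2367]
tool_rot: [3.141, 0.0, 0.08]
force: [-0.7, 0.2, -0.2]
grip_width: 0.0597
finger_force: 0.0
(np.float64(297.1), np.float64(208.2)) [293, 174, 10, 70, 416] [0.4578 0.1897 0.052 ] [0.4575 0.1934 0.052 ] [0.4582 0.1845 0.052 ]
[0.45722474 0.16452564 0.23667289] [-3.14126259e+00 -4.72005354e-05  7.84330832e-02] [-1.26453733  0.53627343  1.13466181  1.98435144 -0.5845994   0.99670634
 -1.33795667]
```

View pics/c3.png

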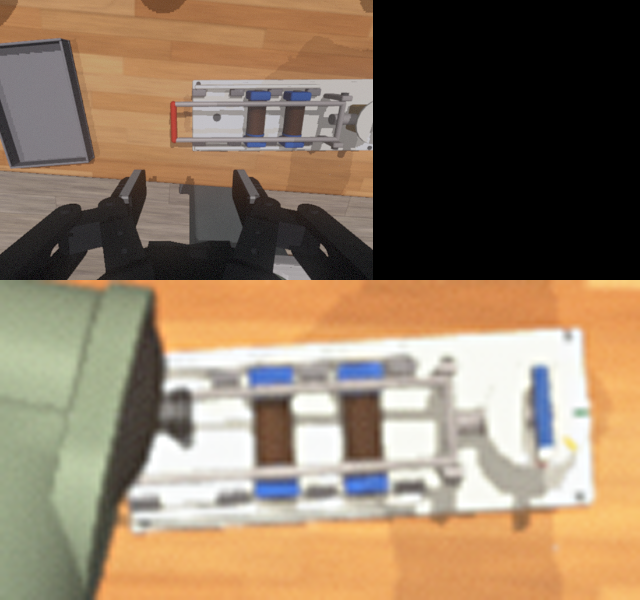

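The valve pointer now sits toward -x, square with the unit, so it is shut. The bail's red bar is at (0.458,0.190). I'll descend and pinch it.

```bash
python3 -m crank '{"travel":[[0,2.4,-4],[0,2.4,-8],[0,2.4,-12],[0,2.4,-15],[0,2.4,-17]],"turn":[[0,0,0.5],[0,0,0.5],[0,0,0.5],[0,0,0.5],[0,0,0.5]],"gripper":[0.3,0.3,0.3,0.3,0.3]}' 40
python3 -m crank '{"travel":[[0,0,-2],[0,0,-3.7],[0,0,-3.7],[0,0,-3.7],[0,0,-3.7]],"turn":[[0,0,0],[0,0,0],[0,0,0],[0,0,0],[0,0,0]],"gripper":[0.3,0.3,0.5,1,1]}'
python3 -m crank '{"travel":[[0,0,0],[0,0,0],[0,0,0],[0,0,0],[0,0,0]],"turn":[[0,0,0],[0,0,0],[0,0,0],[0,0,0],[0,0,0]],"gripper":[1,1,1,1,1]}'
```

```text
clock: 7.75
position: [0.4569, 0.1881, 0.0647]
tool_rot: [3.141, 0.001, 0.087]
force: [0.7, -0.7, 0.1]
grip_width: 0.0601
finger_force: 0.0
clock: 8.25
position: [0.4578, 0.1894, 0.0303]
tool_rot: [-3.141, -0.001, 0.088]
force: [0.1, -0.1, 0.1]
grip_width: 0.0162
finger_force: 0.0
clock: 8.75
position: [0.4578, 0.1892, 0.0302]
tool_rot: [3.142, -0.001, 0.088]
force: [-0.5, -3.9, 7.7]
grip_width: 0.0086
finger_force: 39.1
```

```bash
python3 -m crank '{"travel":[[0,-0.25,3.55],[0.1,-1,7.05],[0.2,-2.2,10.35],[0.35,-3.85,13.5],[0.5,-5.95,16.4]],"turn":[[0,0,0],[0,0,0],[0,0,0],[0,0,0],[0,0,0]],"gripper":[1,1,1,1,1]}'
python3 -m crank '{"travel":[[0.2,-2.45,2.55],[0.45,-5.25,4.75],[0.7,-8.3,6.55],[1,-11.6,7.85],[1.3,-15.05,8.7]],"turn":[[0,0,0],[0,0,0],[0,0,0],[0,0,0],[0,0,0]],"gripper":[1,1,1,1,1]}'
python3 -m crank '{"travel":[[0.3,-3.5,0.35],[0.6,-7.05,0.25],[0.9,-10.55,-0.35],[0.9,-10.55,-0.35],[0.9,-10.55,-0.35]],"turn":[[0,0,0],[0,0,0],[0,0,0],[0,0,0],[0,0,0]],"gripper":[1,1,1,1,1]}'
```

```text
clock: 9.25
position: [0.4623, 0.1304, 0.1952]
tool_rot: [-3.14, -0.001, 0.09]
force: [6.3, 2.5, -0.4]
grip_width: 0.0081
finger_force: 39.0
clock: 9.75
position: [0.4753, -0.0208, 0.2822]
tool_rot: [-3.139, -0.001, 0.09]
force: [2.3, 0.8, -1.8]
grip_width: 0.0083
finger_force: 40.1
clock: 10.25
position: [0.4843, -0.1276, 0.2776]
tool_rot: [3.141, -0.001, 0.086]
force: [-0.5, -2.7, 9.7]
grip_width: 0.0082
finger_force: 43.6
```

```bash
python3 -m crank '{"travel":[[0,0,0],[0,0,0],[0,0,2],[0,0,6],[0,0,9]],"turn":[[0,0,0],[0,0,0],[0,0,0],[0,0,0],[0,0,0]],"gripper":[0.7,0.47,0.47,0.47,0.47]}'
python3 -m crank '{"travel":[[0,5,0],[-0.5,9,-3],[-1,13,-7],[-1.4,16,-10],[-1.7,18.5,-12]],"turn":[[0,0,0],[0,0,0],[0,0,0],[0,0,0],[0,0,0]],"gripper":[0.47,0.47,0.47,0.47,0.47]}'
python3 - <<'E'
from h import *
f=grab("scene"); g=grab("wrist"); np.savez("pics/w4.npz",**g)
a=cv2.resize(np.ascontiguousarray(f["pixels"][140:420,140:460,::-1]),(400,350)); b=cv2.resize(g["pixels"][:,:,::-1],(400,300))
c=np.zeros((350,800,3),np.uint8); c[:,:400]=a; c[:300,400:]=b
cv2.imwrite("pics/c4.png",c)
print(bot.observe()["position"],bot.observe()["tool_rot"],bot.observe()["qpos"],bot.observe()["grip_width"])
h=hsv(g);blue=(h[...,0]>100)&(h[...,0]<125)&(h[...,1]>120)&(h[...,2]>50)
for c,s in blobs(blue,60): print(c,s,np.round(cast(g,c,.04),4))
f=grab("top"); h=hsv(f)
grey=(h[...,1]<50)&(h[...,2]>70)&(h[...,2]<190); grey[:230]=0; grey[315:]=0; grey[:,:140]=0; grey[:,260:]=0
for c,s in blobs(cv2.erode(grey.astype(np.uint8),np.ones((3,3))),200): print("tray",c,s,np.round(cast(f,c,.004),4))
n=max(cv2.findContours(grey.astype(np.uint8),cv2.RETR_EXTERNAL,cv2.CHAIN_APPROX_NONE)[0],key=cv2.contourArea); r=cv2.minAreaRect(n)
print(r,[np.round(cast(f,q,.02),3).tolist() for q in cv2.boxPoints(r)])
E
```

```text
clock: 10.75
position: [0.484, -0.1258, 0.3686]
tool_rot: [-3.142, -0.0, 0.089]
force: [0.5, 0.5, -1.1]
grip_width: 0.0454
finger_force: 0.0
clock: 11.25
position: [0.4657, 0.0617, 0.2448]
tool_rot: [-3.141, 0.002, 0.091]
force: [1.4, -0.1, 1.1]
grip_width: 0.0455
finger_force: 0.0
[0.46550503 0.06261259 0.24450352] [3.1411902  0.00406919 0.09371729] [-1.07846627  0.47896876  1.12854732  2.00933725 -0.5222469   0.98551915
 -1.16521359] 0.044844427283515384
(np.float64(334.7), np.float64(162.0)) [319, 155, 33, 15, 418] [0.5059 0.0598 0.04  ]
(np.float64(403.3), np.float64(163.7)) [387, 157, 33, 14, 389] [ 0.5101 -0.002   0.04  ]
(np.float64(333.5), np.float64(242.0)) [319, 236, 30, 13, 329] [0.4306 0.0533 0.04  ]
(np.float64(397.4), np.float64(243.7)) [382, 238, 32, 12, 349] [ 0.4346 -0.0079  0.04  ]
(np.float64(631.0), np.float64(249.5)) [622, 242, 18, 14, 211] [ 0.4498 -0.2327  0.04  ]
(np.float64(619.2), np.float64(319.3)) [608, 314, 28, 10, 200] [ 0.3756 -0.245   0.04  ]
tray (np.float64(196.2), np.float64(274.8)) [173, 242, 48, 65, 2466] [0.4544 0.4225 0.004 ]
((195.75930786132812, 274.48187255859375), (63.09392547607422, 44.62190628051758), 83.51692199707031) [[0.545, 0.507, 0.02], [0.565, 0.366, 0.02], [0.366, 0.334, 0.02], [0.347, 0.473, 0.02]]
```

View pics/c4.png

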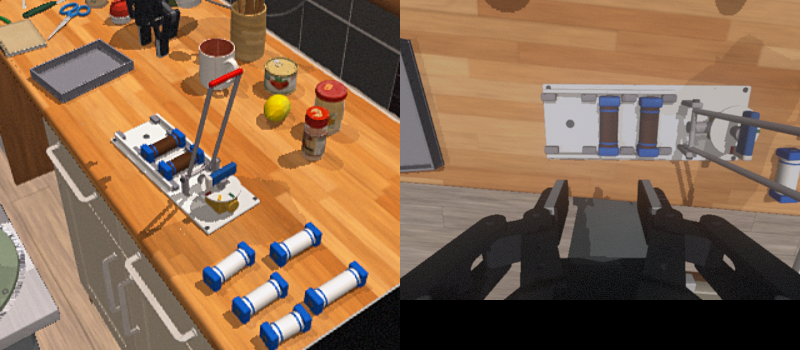

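The bail rests back past upright. Spent cartridges are at (0.468,0.057) and (0.472,-0.005), and the tray centre is (0.455,0.422) with yaw about 0.165. I'll grasp the bay 1 cartridge.

```bash
python3 -m crank '{"travel":[[0.3,-0.6,-4.5],[0.3,-0.6,-9],[0.3,-0.6,-13],[0.3,-0.6,-17],[0.3,-0.6,-19]],"turn":[[0,0,-0.4],[0,0,-0.4],[0,0,-0.4],[0,0,-0.4],[0,0,-0.4]],"gripper":[0.47,0.47,0.47,0.47,0.47]}' 40
python3 -m crank '{"travel":[[0,0,-2],[0,0,-3.5],[0,0,-4.2],[0,0,-4.2],[0,0,-4.2]],"turn":[[0,0,0],[0,0,0],[0,0,0],[0,0,0],[0,0,0]],"gripper":[0.47,0.47,0.47,0.47,0.8]}'
python3 -m crank '{"travel":[[0,0,0],[0,0,0],[0,0,0],[0,0,0],[0,0,0]],"turn":[[0,0,0],[0,0,0],[0,0,0],[0,0,0],[0,0,0]],"gripper":[1,1,1,1,1]}'
```

```text
clock: 11.9
position: [0.4699, 0.0523, 0.0551]
tool_rot: [3.141, 0.001, 0.081]
force: [0.7, -0.6, 0.8]
grip_width: 0.0448
finger_force: 0.0
clock: 12.4
position: [0.4708, 0.0529, 0.0156]
tool_rot: [-3.141, -0.001, 0.082]
force: [-0.5, 0.8, 0.3]
grip_width: 0.0322
finger_force: 0.5
clock: 12.9
position: [0.4708, 0.0532, 0.0158]
tool_rot: [-3.141, -0.001, 0.082]
force: [-1.2, -0.0, 7.7]
grip_width: 0.0272
finger_force: 38.9
```

```bash
python3 -m crank '{"travel":[[0,0,3],[0,0,7],[0,1,11],[0,5,12],[0,9,12]],"turn":[[0,0,0],[0,0,0],[0,0,0],[0,0,8],[0,0,16]],"gripper":[1,1,1,1,1]}'
python3 -m crank '{"travel":[[0.4,4,0],[0.8,8,0],[1.2,12,0],[1.6,16,0],[2,20,0]],"turn":[[0,0,8],[0,0,16],[0,0,24],[0,0,32],[0,0,40]],"gripper":[1,1,1,1,1]}'
python3 -m crank '{"travel":[[0.9,4,0],[0.9,8.6,0],[0.9,8.6,0],[0.9,8.6,0],[0.9,8.6,0]],"turn":[[0,0,8],[0,0,16],[0,0,24],[0,0,32],[0,0,39]],"gripper":[1,1,1,1,1]}'
python3 - <<'E'
from h import *
o=bot.observe();print(o["position"],o["tool_rot"],o["qpos"],o["grip_width"])
f=grab("top"); h=hsv(f); cv2.imwrite("pics/t5.png",f["pixels"][:,:,::-1])
grey=(h[...,1]<50)&(h[...,2]>70)&(h[...,2]<190); grey[:230]=0; grey[315:]=0; grey[:,:140]=0; grey[:,260:]=0
n=max(cv2.findContours(grey.astype(np.uint8),cv2.RETR_EXTERNAL,cv2.CHAIN_APPROX_NONE)[0],key=cv2.contourArea); r=cv2.minAreaRect(n)
print(r,[np.round(cast(f,q,.02),3).tolist() for q in cv2.boxPoints(r)])
w=grab("wrist","pics/w5.png")
E
```

```text
clock: 13.4
position: [0.4711, 0.1444, 0.1374]
tool_rot: [-3.141, -0.004, 0.365]
force: [0.5, 0.3, -1.2]
grip_width: 0.0275
finger_force: 43.1
clock: 13.9
position: [0.4902, 0.3449, 0.1358]
tool_rot: [3.141, -0.001, 1.065]
force: [0.5, -0.2, -1.0]
grip_width: 0.0276
finger_force: 43.1
clock: 14.4
position: [0.4993, 0.4291, 0.1356]
tool_rot: [3.141, 0.001, 1.746]
force: [-0.5, 0.2, -1.5]
grip_width: 0.0271
finger_force: 43.2
[0.49933036 0.42906562 0.13557447] [3.14067426e+00 7.01738223e-04 1.74586817e+00] [-1.09251504  0.73368618  0.46999997  1.60485263 -0.39646833  0.89890018
 -0.301892  ] 0.02713497046568131
((180.5, 272.0), (84.0, 81.0), 90.0) [[0.593, 0.607, 0.02], [0.6, 0.347, 0.02], [0.332, 0.334, 0.02], [0.326, 0.588, 0.02]]
```

View pics/w5.png

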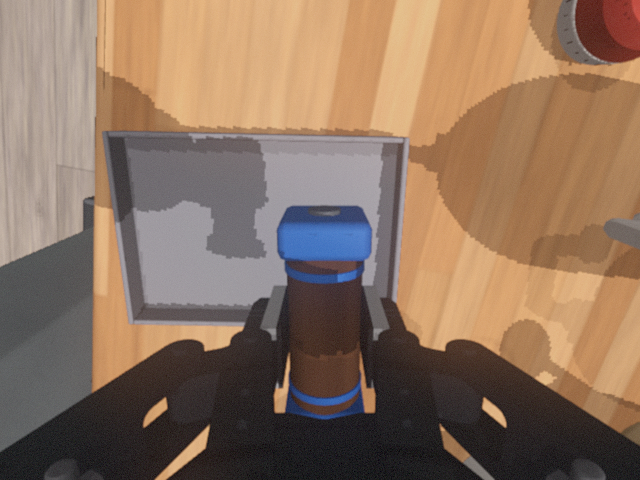

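Wrist view: cartridge held over the tray, tray corners at (105,132), (408,139) and (131,323). I'll check where they are.

```bash
cat >> h.py <<'E'
def traypose(f,corners,z=.026):
    a,b,d=[cast(f,c,z)[:2] for c in corners] # far-left, far-right, near-left
    c=(b+d)/2; u=b-a
    return np.round(c,4),round(float(np.arctan2(u[1],u[0])),3),np.linalg.norm(b-a),np.linalg.norm(d-a)
E
python3 - <<'E'
from h import *
f=grab("wrist")
print(traypose(f,[(105,132),(408,139),(131,323)]))
E
```

```text
(array([0.4557, 0.4189]), 0.147, np.float64(0.19576798493583514), np.float64(0.13738101100045544))
```

```bash
python3 -m crank '{"travel":[[0,-0.3,-4],[0,-0.3,-8],[0,-0.3,-10.5],[0,-0.3,-12],[0,-0.3,-12.2]],"turn":[[0,0,0],[0,0,0],[0,0,0],[0,0,0],[0,0,0]],"gripper":[1,1,1,1,1]}'
python3 -m crank '{"travel":[[0,0,0],[0,0,0],[0,0,0],[0,0,0],[0,0,3]],"turn":[[0,0,0],[0,0,0],[0,0,0],[0,0,0],[0,0,0]],"gripper":[1,0.47,0.47,0.47,0.47]}'
python3 -m crank '{"travel":[[0,0,4],[0,0,8],[0,-4,12],[0,-8,12],[-1,-12,12]],"turn":[[0,0,0],[0,0,0],[0,0,-8],[0,0,-16],[0,0,-24]],"gripper":[0.47,0.47,0.47,0.47,0.47]}'
python3 -m crank '{"travel":[[-0.4,-4,0],[-0.8,-8,0],[-1.2,-12,0],[-1.6,-16,0],[-1.7,-20,0]],"turn":[[0,0,-8],[0,0,-16],[0,0,-24],[0,0,-32],[0,0,-40]],"gripper":[0.47,0.47,0.47,0.47,0.47]}'
python3 -m crank '{"travel":[[0,-4,0],[0,-8,0],[0,-11.1,0],[0,-11.1,0],[0,-11.1,0]],"turn":[[0,0,-8],[0,0,-16],[0,0,-24],[0,0,-31],[0,0,-31]],"gripper":[0.47,0.47,0.47,0.47,0.47]}'
python3 -m crank '{"travel":[[0,0,0],[0,0,0],[0,0,0],[0,0,0],[0,0,0]],"turn":[[0,0,0],[0,0,0],[0,0,0],[0,0,0],[0,0,0]],"gripper":[0.47,0.47,0.47,0.47,0.47]}'
python3 - <<'E'
from h import *
o=bot.observe();print(o["position"],o["tool_rot"],o["qpos"],o["grip_width"])
g=grab("wrist","pics/w6.png")
h=hsv(g);blue=(h[...,0]>100)&(h[...,0]<125)&(h[...,1]>120)&(h[...,2]>50)
for c,s in blobs(blue,60): print(c,s,np.round(cast(g,c,.04),4))
E
```

```text
clock: 15.05
position: [0.4989, 0.4255, 0.0117]
tool_rot: [-3.14, 0.002, 1.738]
force: [-0.0, 0.5, -0.7]
grip_width: 0.0274
finger_force: 44.5
clock: 15.55
position: [0.4977, 0.4251, 0.0406]
tool_rot: [-3.138, 0.002, 1.74]
force: [0.8, -0.0, 0.5]
grip_width: 0.0452
finger_force: 0.0
clock: 16.05
position: [0.4904, 0.3044, 0.1647]
tool_rot: [3.139, -0.003, 1.314]
force: [1.1, -0.6, -0.9]
grip_width: 0.0453
finger_force: 0.0
clock: 16.55
position: [0.4718, 0.1048, 0.1633]
tool_rot: [-3.141, -0.001, 0.617]
force: [-0.7, 0.5, -0.1]
grip_width: 0.0452
finger_force: 0.0
clock: 17.05
position: [0.4723, -0.0055, 0.163]
tool_rot: [-3.142, -0.0, 0.078]
force: [-0.1, 0.7, -0.3]
grip_width: 0.0457
finger_force: 0.0
clock: 17.55
position: [0.4723, -0.0047, 0.1628]
tool_rot: [-3.141, -0.0, 0.083]
force: [0.3, -1.1, 0.1]
grip_width: 0.0457
finger_force: 0.0
[ 0.47225413 -0.00471137  0.16281739] [-3.14139054e+00 -3.89199571e-05  8.26397292e-02] [-0.79782969  0.57844444  0.95530908  2.0892139  -0.66388105  0.8106791
 -0.92210148] 0.04574130242486853
(np.float64(325.6), np.float64(177.4)) [305, 169, 42, 18, 726] [ 0.5099 -0.0024  0.04  ]
(np.float64(326.3), np.float64(196.1)) [310, 194, 33, 5, 97] [ 0.4968 -0.004   0.04  ]
(np.float64(525.5), np.float64(257.4)) [518, 241, 16, 37, 216] [ 0.4629 -0.1557  0.04  ]
(np.float64(326.5), np.float64(261.5)) [310, 259, 33, 6, 95] [ 0.4476 -0.0082  0.04  ]
(np.float64(325.7), np.float64(277.1)) [306, 269, 40, 16, 579] [ 0.435  -0.0086  0.04  ]
(np.float64(623.0), np.float64(281.7)) [609, 273, 31, 16, 346] [ 0.4497 -0.234   0.04  ]
(np.float64(613.3), np.float64(363.6)) [594, 354, 39, 17, 469] [ 0.3788 -0.2478  0.04  ]
```

```bash
python3 -m crank '{"travel":[[0,0,-4.5],[0,0,-9],[0,0,-12],[0,0,-14],[0,0,-14.8]],"turn":[[0,0,0],[0,0,0],[0,0,0],[0,0,0],[0,0,0]],"gripper":[0.47,0.47,0.47,0.47,0.47]}' 40
python3 -m crank '{"travel":[[0,0,0],[0,0,0],[0,0,0],[0,0,0],[0,0,0]],"turn":[[0,0,0],[0,0,0],[0,0,0],[0,0,0],[0,0,0]],"gripper":[0.6,1,1,1,1]}'
python3 -m crank '{"travel":[[0,0,3],[0,0,7],[0,1,11],[0,5,12],[0,9,12]],"turn":[[0,0,0],[0,0,0],[0,0,0],[0,0,8],[0,0,16]],"gripper":[1,1,1,1,1]}'
python3 -m crank '{"travel":[[-0.7,4,0],[-1.4,8,0],[-2.1,12,0],[-2.8,16,0],[-3.5,20,0]],"turn":[[0,0,8],[0,0,16],[0,0,24],[0,0,32],[0,0,40]],"gripper":[1,1,1,1,1]}'
python3 -m crank '{"travel":[[-0.9,4,0],[-1.8,8,0],[-2.6,12.7,0],[-2.6,12.7,0],[-2.6,12.7,0]],"turn":[[0,0,8],[0,0,16],[0,0,24],[0,0,32],[0,0,39]],"gripper":[1,1,1,1,1]}'
python3 - <<'E'
from h import *
o=bot.observe();print(o["position"],o["tool_rot"],o["grip_width"])
w=grab("wrist","pics/w7.png")
E
```

```text
clock: 18.1
position: [0.4715, -0.0052, 0.0133]
tool_rot: [3.142, 0.002, 0.082]
force: [-0.9, -0.5, 0.3]
grip_width: 0.0451
finger_force: 0.0
clock: 18.6
position: [0.4726, -0.0047, 0.0153]
tool_rot: [-3.141, -0.001, 0.082]
force: [-0.5, 1.2, 7.5]
grip_width: 0.0274
finger_force: 40.1
clock: 19.1
position: [0.473, 0.0862, 0.1367]
tool_rot: [3.141, -0.003, 0.365]
force: [0.7, 0.6, -2.2]
grip_width: 0.0273
finger_force: 39.8
clock: 19.6
position: [0.4366, 0.2868, 0.1351]
tool_rot: [3.142, -0.0, 1.065]
force: [0.6, -1.0, -0.9]
grip_width: 0.0272
finger_force: 39.8
clock: 20.1
position: [0.4105, 0.4133, 0.1346]
tool_rot: [3.142, 0.0, 1.748]
force: [0.2, -1.7, -0.8]
grip_width: 0.0274
finger_force: 39.8
[0.41047537 0.41328514 0.13464737] [3.14155749e+00 2.78669366e-04 1.74787126e+00] 0.027378077273199165
```

View pics/w7.png

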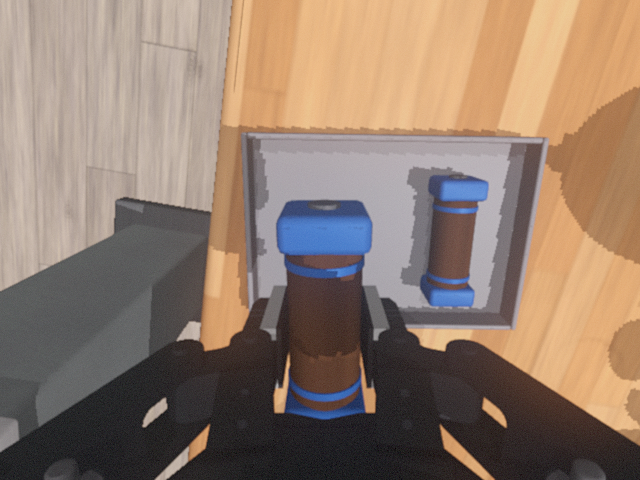

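```bash
python3 -m crank '{"travel":[[0,0,-4],[0,0,-8],[0,0,-10.5],[0,0,-12],[0,0,-12.2]],"turn":[[0,0,0],[0,0,0],[0,0,0],[0,0,0],[0,0,0]],"gripper":[1,1,1,1,1]}'
python3 -m crank '{"travel":[[0,0,0],[0,0,0],[0,0,0],[0,0,0],[0,0,3]],"turn":[[0,0,0],[0,0,0],[0,0,0],[0,0,0],[0,0,0]],"gripper":[1,0.47,0.47,0.47,0.47]}'
python3 -m crank '{"travel":[[0,0,4],[1,-3.5,8],[1.5,-7,11.5],[2,-10.5,15],[2.5,-14,18.5]],"turn":[[0,0,0],[0,0,-7],[0,0,-14],[0,0,-21],[0,0,-28]],"gripper":[0.47,0.47,0.47,0.47,0.47]}'
python3 -m crank '{"travel":[[0.5,-3.5,3.5],[1,-7,7],[1.5,-10.5,10.5],[2,-14.5,12.5],[2.5,-19,13]],"turn":[[0,0,-7],[0,0,-14],[0,0,-21],[0,0,-28],[0,0,-35]],"gripper":[0.47,0.47,0.47,0.47,0.47]}'
python3 -m crank '{"travel":[[0,-4.8,0],[0,-9.6,0],[0,-14.4,0],[-1,-19.2,0],[-2,-24,0]],"turn":[[0,0,-7],[0,0,-14],[0,0,-21],[0,0,-28],[0,0,-30]],"gripper":[0.47,0.47,0.47,0.47,0.47]}'
python3 -m crank '{"travel":[[-1,-4.8,0],[-2,-9.5,0],[-3,-9.5,-4],[-3,-9.5,-8],[-3,-9.5,-12]],"turn":[[0,0,0],[0,0,0],[0,0,0],[0,0,0],[0,0,0]],"gripper":[0.47,0.47,0.47,0.47,0.47]}'
python3 - <<'E'
from h import *
o=bot.observe();print(o["position"],o["tool_rot"],o["qpos"],o["grip_width"])
f=grab("scene"); g=grab("wrist"); np.savez("pics/w8.npz",**g)
b=cv2.resize(g["pixels"][:,:,::-1],(400,300))
c=np.zeros((480,800,3),np.uint8); c[:,:400]=f["pixels"][:,100:500,::-1]; c[:300,400:]=b
cv2.imwrite("pics/c8.png",c)
h=hsv(g);blue=(h[...,0]>100)&(h[...,0]<125)&(h[...,1]>120)&(h[...,2]>50)
for c,s in blobs(blue,60): print(c,s,np.round(cast(g,c,.032),4))
E
```

```text
clock: 20.65
position: [0.4112, 0.4114, 0.0118]
tool_rot: [-3.141, 0.001, 1.738]
force: [-0.4, 0.6, -0.3]
grip_width: 0.0277
finger_force: 39.8
clock: 21.15
position: [0.41, 0.411, 0.041]
tool_rot: [-3.138, 0.003, 1.74]
force: [0.5, -0.3, 0.8]
grip_width: 0.045
finger_force: 0.0
clock: 21.65
position: [0.4358, 0.2729, 0.2271]
tool_rot: [-3.141, -0.001, 1.246]
force: [0.4, -0.4, 0.6]
grip_width: 0.0451
finger_force: 0.0
clock: 22.15
position: [0.4615, 0.0833, 0.3576]
tool_rot: [-3.141, -0.004, 0.636]
force: [1.4, 1.1, 0.2]
grip_width: 0.0453
finger_force: 0.0
clock: 22.65
position: [0.4402, -0.1573, 0.3557]
tool_rot: [-3.141, -0.001, 0.112]
force: [0.4, -0.3, 0.2]
grip_width: 0.0454
finger_force: 0.0
clock: 23.15
position: [0.4105, -0.251, 0.2344]
tool_rot: [-3.141, -0.001, 0.115]
force: [1.8, 0.8, 0.3]
grip_width: 0.0453
finger_force: 0.0
[ 0.41047658 -0.2509914   0.23444856] [-3.14140375e+00 -1.30816559e-03  1.15195737e-01] [-0.30983139  0.45712515  1.00069182  1.9967599  -0.4786657   0.942094
 -0.51914454] 0.045345128024888416
(np.float64(385.3), np.float64(19.9)) [367, 11, 37, 19,
[... 218 characters left out ...]
(370.8), np.float64(117.9)) [354, 110, 35, 17, 389] [ 0.4912 -0.2791  0.032 ]
(np.float64(484.2), np.float64(146.1)) [467, 138, 34, 17, 405] [ 0.4793 -0.3814  0.032 ]
(np.float64(329.8), np.float64(164.2)) [313, 158, 33, 13, 356] [ 0.4482 -0.2488  0.032 ]
(np.float64(419.7), np.float64(167.8)) [403, 161, 32, 15, 311] [ 0.4542 -0.3287  0.032 ]
(np.float64(487.5), np.float64(185.7)) [471, 177, 34, 18, 423] [ 0.4455 -0.3925  0.032 ]
(np.float64(330.7), np.float64(245.1)) [316, 239, 30, 12, 302] [ 0.3732 -0.2586  0.032 ]
(np.float64(469.0), np.float64(248.0)) [454, 240, 31, 16, 300] [ 0.3855 -0.3891  0.032 ]
(np.float64(406.7), np.float64(248.5)) [391, 242, 31, 13, 299] [ 0.3782 -0.3306  0.032 ]
```

View pics/c8.png

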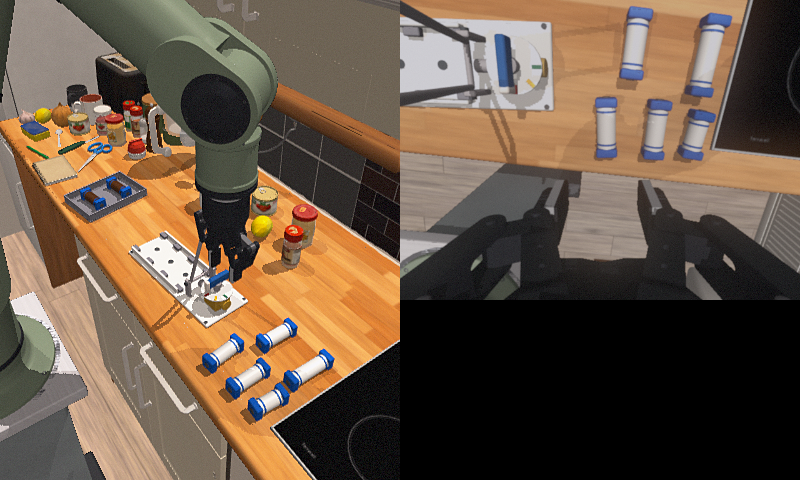

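Both spent cartridges are in the tray (scene crop around (105,190)). All five fresh ones are visible at the lower right. D is at (0.411,-0.254), yaw 0.13. Now I grasp D.

```bash
python3 -m crank '{"travel":[[0,-0.25,-4.5],[0,-0.25,-9],[0,-0.25,-13.5],[0,-0.25,-18],[0,-0.25,-20]],"turn":[[0,0,0.8],[0,0,0.8],[0,0,0.8],[0,0,0.8],[0,0,0.8]],"gripper":[0.47,0.47,0.47,0.47,0.47]}' 40
python3 -m crank '{"travel":[[0,0,-1.5],[0,0,-2.5],[0,0,-2.5],[0,0,-2.5],[0,0,-2.5]],"turn":[[0,0,0],[0,0,0],[0,0,0],[0,0,0],[0,0,0]],"gripper":[0.47,0.47,0.47,0.8,1]}'
python3 -m crank '{"travel":[[0,0,0],[0,0,0],[0,0,0],[0,0,2],[0,0,5]],"turn":[[0,0,0],[0,0,0],[0,0,0],[0,0,0],[0,0,0]],"gripper":[1,1,1,1,1]}'
```

```text
clock: 23.75
position: [0.4116, -0.2528, 0.0343]
tool_rot: [-3.141, 0.0, 0.131]
force: [1.1, -0.0, 0.4]
grip_width: 0.0455
finger_force: 0.0
clock: 24.25
position: [0.4119, -0.2534, 0.0118]
tool_rot: [3.141, -0.002, 0.131]
force: [-0.7, 0.0, 7.0]
grip_width: 0.0272
finger_force: 38.8
clock: 24.75
position: [0.4107, -0.2529, 0.0613]
tool_rot: [-3.141, 0.001, 0.13]
force: [0.4, -0.8, -0.2]
grip_width: 0.0275
finger_force: 40.2
```

```bash
python3 -m crank '{"travel":[[0,0,5],[0,0,10],[0,0,15],[0,0,20],[0,0,25]],"turn":[[0,0,-2.6],[0,0,-2.6],[0,0,-2.6],[0,0,-2.6],[0,0,-2.6]],"gripper":[1,1,1,1,1]}'
python3 -m crank '{"travel":[[0.5,3,4],[1,7,5],[1.5,11.8,5],[2,16.6,5],[2.5,21.4,5]],"turn":[[0,0,0],[0,0,0],[0,0,0],[0,0,0],[0,0,0]],"gripper":[1,1,1,1,1]}'
python3 -m crank '{"travel":[[0.7,4.8,0],[1.4,9.6,-1],[2.1,13,-4.5],[2.8,15.8,-8.5],[2.8,15.8,-13]],"turn":[[0,0,0],[0,0,0],[0,0,0],[0,0,0],[0,0,0]],"gripper":[1,1,1,1,1]}'
python3 - <<'E'
from h import *
o=bot.observe();print(o["position"],o["tool_rot"],o["qpos"],o["grip_width"])
g=grab("wrist"); np.savez("pics/w9.npz",**g)
for n in ["w4","w9"]:
    f=dict(np.load(f"pics/{n}.npz")); h=hsv(f)
    for b,e in [((.4622,.1184),0),((.4675,.0568),1),((.473,-.0048),2)]:
        u,v=proj(f,(b[0],b[1],.008)); u,v=int(u),int(v)
        if not(20<u<620 and 20<v<460): continue
        m=np.zeros(h.shape[:2],bool); w=h[v-16:v+16,u-16:u+16,2]; m[v-16:v+16,u-16:u+16]=w<100
        for c,s in blobs(m,12): print(n,"bay",2-e,(u,v),c,s,np.round(cast(f,c,.008),4))
h=hsv(g);blue=(h[...,0]>100)&(h[...,0]<125)&(h[...,1]>120)&(h[...,2]>50)
for c,s in blobs(blue,200): print(c,s)
cv2.imwrite("pics/w9.png",g["pixels"][:,:,::-1])
E
```

```text
clock: 25.25
position: [0.4101, -0.2531, 0.3133]
tool_rot: [-3.141, -0.001, 0.084]
force: [1.7, 1.1, -0.5]
grip_width: 0.0273
finger_force: 40.2
clock: 25.75
position: [0.4325, -0.0718, 0.361]
tool_rot: [-3.14, -0.001, 0.084]
force: [1.9, 0.3, -0.3]
grip_width: 0.0274
finger_force: 40.3
clock: 26.25
position: [0.4616, 0.089, 0.2295]
tool_rot: [-3.141, -0.001, 0.09]
force: [1.0, 1.6, -1.2]
grip_width: 0.0274
finger_force: 40.3
[0.46162133 0.08899977 0.22945657] [-3.14067413e+00 -1.10197006e-03  9.00894134e-02] [-1.09812989  0.4773572   1.07047891  2.02951305 -0.52477155  0.9378814
 -1.23036442] 0.027374811254312643
w4 bay 1 (333, 197) (np.float64(333.8), np.float64(196.4)) [320, 181, 29, 32, 891] [0.4689 0.0562 0.008 ]
w4 bay 0 (394, 197) (np.float64(396.2), np.float64(196.8)) [383, 181, 27, 32, 841] [ 0.4743 -0.0067  0.008 ]
w9 bay 2 (294, 200) (np.float64(291.9), np.float64(202.0)) [283, 195, 19, 21, 77] [0.4602 0.1212 0.008 ]
w9 bay 2 (294, 200) (np.float64(308.6), np.float64(204.8)) [308, 202, 2, 7, 12] [0.4589 0.1047 0.008 ]
w9 bay 1 (358, 200) (np.float64(359.0), np.float64(199.5)) [352, 196, 12, 12, 48] [0.4685 0.056  0.008 ]
w9 bay 0 (421, 200) (np.float64(421.5), np.float64(201.4)) [416, 196, 12, 12, 111] [ 0.4721 -0.0052  0.008 ]
(np.float64(9.4), np.float64(128.6)) [0, 109, 24, 37, 509]
(np.float64(21.9), np.float64(223.8)) [0, 205, 47, 39, 1151]
(np.float64(324.4), np.float64(233.8)) [280, 215, 90, 38, 3067]
(np.float64(323.8), np.float64(269.1)) [290, 262, 71, 13, 404]
(np.float64(322.3), np.float64(387.5)) [290, 374, 67, 21, 333]
(np.float64(324.3), np.float64(407.7)) [286, 384, 78, 35, 1109]
```

View pics/w9.png

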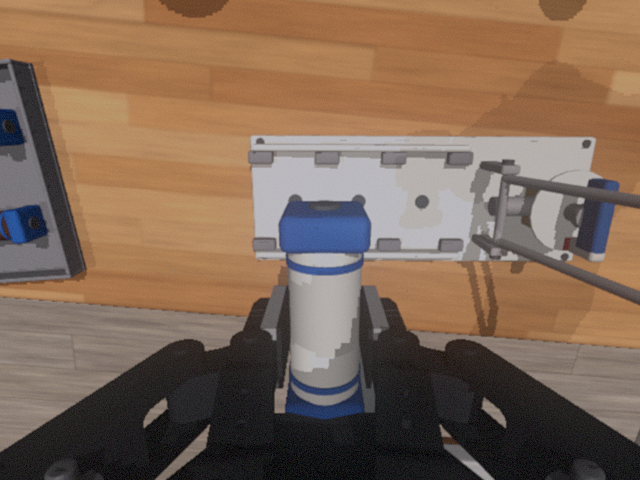

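The three drain holes mark the bay centres. The bay 0 hole at (421,201) casts to (0.472,-0.005), which agrees, so bay 2 is at (0.4617,0.1183). The hold is centred. I'll settle first, since the last move fell short.

```bash
python3 -m crank '{"travel":[[0,2.8,-4],[0,2.8,-7],[0,2.8,-10],[0,2.8,-13],[0,2.8,-13]],"turn":[[0,0,0],[0,0,0],[0,0,0],[0,0,0],[0,0,0]],"gripper":[1,1,1,1,1]}'
python3 -m crank '{"travel":[[0,0,0],[0,0,0],[0,0,0],[0,0,0],[0,0,0]],"turn":[[0,0,0],[0,0,0],[0,0,0],[0,0,0],[0,0,0]],"gripper":[1,1,1,1,1]}'
```

```text
clock: 26.8
position: [0.4603, 0.113, 0.0999]
tool_rot: [3.141, 0.002, 0.085]
force: [-1.1, 0.1, -0.8]
grip_width: 0.0274
finger_force: 40.3
clock: 27.3
position: [0.4612, 0.1135, 0.1008]
tool_rot: [-3.141, -0.001, 0.085]
force: [-0.6, 0.1, -0.3]
grip_width: 0.0275
finger_force: 40.3
```

```bash
python3 -m crank '{"travel":[[0.1,0.5,0],[0.1,0.5,-2.5],[0.1,0.5,-5],[0.1,0.5,-7],[0.1,0.5,-8]],"turn":[[0,0,0],[0,0,0],[0,0,0],[0,0,0],[0,0,0]],"gripper":[1,1,1,1,1]}'
python3 -m crank '{"travel":[[0,0,0],[0,0,0],[0,0,0],[0,0,0],[0,0,0]],"turn":[[0,0,0],[0,0,0],[0,0,0],[0,0,0],[0,0,0]],"gripper":[1,1,1,1,1]}'
```

```text
clock: 27.8
position: [0.4616, 0.1185, 0.0191]
tool_rot: [3.141, 0.001, 0.085]
force: [-10.3, 0.7, 59.3]
grip_width: 0.0274
finger_force: 47.5
clock: 28.3
position: [0.4622, 0.1185, 0.0207]
tool_rot: [-3.141, -0.001, 0.085]
force: [-0.8, 0.5, -1.8]
grip_width: 0.0273
finger_force: 42.3
```

```bash
python3 -m crank '{"travel":[[0,0,0],[0,0,0],[0,0,0],[0,0,3],[0,0,7]],"turn":[[0,0,0],[0,0,0],[0,0,0],[0,0,0],[0,0,0]],"gripper":[0.6,0.47,0.47,0.47,0.47]}'
python3 -m crank '{"travel":[[0,-2,4.5],[0,-5,8.5],[0,-8,12.5],[0,-11.5,16],[0,-15,19.5]],"turn":[[0,0,0],[0,0,0],[0,0,0],[0,0,0],[0,0,0]],"gripper":[0.47,0.47,0.47,0.47,0.47]}'
python3 -m crank '{"travel":[[0,-4,3],[0,-8,6],[0,-12.5,7.5],[0,-17.3,7.5],[-1,-22,7.5]],"turn":[[0,0,0],[0,0,0],[0,0,0],[0,0,0],[0,0,0]],"gripper":[0.47,0.47,0.47,0.47,0.47]}'
python3 -m crank '{"travel":[[-1.2,-4,0],[-2.4,-8,-2],[-3.6,-8,-6],[-3.6,-8,-10],[-3.6,-8,-13]],"turn":[[0,0,-3],[0,0,-3],[0,0,-3],[0,0,-3],[0,0,-3]],"gripper":[0.47,0.47,0.47,0.47,0.47]}'
python3 -m crank '{"travel":[[0,0,0],[0,0,0],[0,0,0],[0,0,0],[0,0,0]],"turn":[[0,0,0],[0,0,0],[0,0,0],[0,0,0],[0,0,0]],"gripper":[0.47,0.47,0.47,0.47,0.47]}'
python3 - <<'E'
from h import *
o=bot.observe();print(o["position"],o["tool_rot"],o["qpos"],o["grip_width"])
g=grab("wrist"); np.savez("pics/w10.npz",**g); t=grab("top"); np.savez("pics/t10.npz",**t)
for g,k in((g,60),(t,8)):
    h=hsv(g);blue=(h[...,0]>100)&(h[...,0]<125)&(h[...,1]>120)&(h[...,2]>50)
    for c,s in blobs(blue,k):
        p=cast(g,c,.032)
        if k==60 or p[1]>.08: print(c,s[4],np.round(p,4))
E
```

```text
clock: 28.8
position: [0.4612, 0.1176, 0.0903]
tool_rot: [3.14, 0.003, 0.084]
force: [0.3, 0.1, 1.2]
grip_width: 0.0454
finger_force: 0.0
clock: 29.3
position: [0.4616, -0.033, 0.2869]
tool_rot: [-3.141, -0.0, 0.085]
force: [1.4, 1.6, 0.3]
grip_width: 0.0453
finger_force: 0.0
clock: 29.8
position: [0.4536, -0.2479, 0.3606]
tool_rot: [-3.141, -0.001, 0.087]
force: [1.0, -0.0, -0.1]
grip_width: 0.0454
finger_force: 0.0
clock: 30.3
position: [0.416, -0.3268, 0.2283]
tool_rot: [-3.141, 0.001, 0.031]
force: [0.6, -0.7, 0.8]
grip_width: 0.0453
finger_force: 0.0
clock: 30.8
position: [0.4175, -0.327, 0.2313]
tool_rot: [3.141, -0.001, 0.033]
force: [0.4, 0.4, -0.2]
grip_width: 0.0453
finger_force: 0.0
[ 0.41745927 -0.32697941  0.23125138] [ 3.14108154e+00 -1.33612488e-03  3.32604879e-02] [-0.11283332  0.54889959  0.96345481  1.88201185 -0.53737601  0.99374282
 -0.44948693] 0.0453422093677194
(np.float64(271.8), np.float64(25.9)) 532 [ 0.5669 -0.2793  0.032 ]
(np.float64(406.7), np.float64(25.2)) 205 [ 0.5709 -0.3889  0.032 ]
(np.float64(53.5), np.float64(120.3)) 2229 [ 0.4875 -0.0895  0.032 
[... 299 characters left out ...]
p.float64(241.7)) 163 [ 0.3871 -0.3917  0.032 ]
(np.float64(328.0), np.float64(247.4)) 113 [ 0.3795 -0.3316  0.032 ]
(np.float64(110.9), np.float64(239.4)) 91 [0.5589 0.6922 0.032 ]
(np.float64(100.0), np.float64(236.5)) 22 [0.5673 0.7275 0.032 ]
(np.float64(205.9), np.float64(258.0)) 36 [0.5071 0.3878 0.032 ]
(np.float64(181.9), np.float64(261.2)) 31 [0.4951 0.4632 0.032 ]
(np.float64(289.2), np.float64(262.6)) 26 [0.499  0.1233 0.032 ]
(np.float64(208.3), np.float64(285.9)) 38 [0.4192 0.3757 0.032 ]
(np.float64(184.0), np.float64(289.5)) 32 [0.4061 0.4514 0.032 ]
(np.float64(290.3), np.float64(287.0)) 25 [0.422  0.1174 0.032 ]
(np.float64(14.0), np.float64(291.4)) 10 [0.3874 0.9819 0.032 ]
```

D sits in bay 2 (top-camera caps average (0.4605,0.120)), and both spent ones are in the tray. Now C at (0.4163,-0.3295), yaw 0.035.

```bash
python3 -m crank '{"travel":[[-0.1,-0.25,-4.5],[-0.1,-0.25,-9],[-0.1,-0.25,-13.5],[-0.1,-0.25,-17],[-0.1,-0.25,-19]],"turn":[[0,0,0],[0,0,0],[0,0,0],[0,0,0],[0,0,0]],"gripper":[0.47,0.47,0.47,0.47,0.47]}' 40
python3 -m crank '{"travel":[[0,0,-1.5],[0,0,-2.5],[0,0,-2.9],[0,0,-2.9],[0,0,-2.9]],"turn":[[0,0,0],[0,0,0],[0,0,0],[0,0,0],[0,0,0]],"gripper":[0.47,0.47,0.47,0.47,1]}'
python3 -m crank '{"travel":[[0,0,0],[0,0,0],[0,0,0],[0,0,0],[0,0,0]],"turn":[[0,0,0],[0,0,0],[0,0,0],[0,0,0],[0,0,0]],"gripper":[1,1,1,1,1]}'
```

```text
clock: 31.4
position: [0.4152, -0.3288, 0.038]
tool_rot: [-3.14, 0.002, 0.033]
force: [-0.1, 0.2, 0.9]
grip_width: 0.0452
finger_force: 0.0
clock: 31.9
position: [0.4165, -0.3297, 0.0121]
tool_rot: [3.141, -0.001, 0.033]
force: [-0.4, 0.8, -0.1]
grip_width: 0.0318
finger_force: 0.0
clock: 32.4
position: [0.4165, -0.3296, 0.0124]
tool_rot: [3.141, -0.001, 0.033]
force: [-2.1, 0.4, 7.9]
grip_width: 0.0275
finger_force: 38.9
```

```bash
python3 -m crank '{"travel":[[0,0,4],[0,0,9],[0,0,14],[0,0,19],[0,0,24]],"turn":[[0,0,0],[0,0,1],[0,0,3],[0,0,3],[0,0,3]],"gripper":[1,1,1,1,1]}'
python3 -m crank '{"travel":[[0.5,3,4],[1,6.5,8],[1.5,10.5,11],[2,15,11],[2.5,19.8,11]],"turn":[[0,0,0],[0,0,0],[0,0,0],[0,0,0],[0,0,0]],"gripper":[1,1,1,1,1]}'
python3 -m crank '{"travel":[[0.5,4.5,0],[1,9,0],[1.5,13,0],[2,17,-1],[2.6,18.8,-2]],"turn":[[0,0,0],[0,0,0],[0,0,0],[0,0,0],[0,0,0]],"gripper":[1,1,1,1,1]}'
python3 -m crank '{"travel":[[0,0,-4],[0,0,-8],[0,0,-12],[0,0,-16],[0,0,-20]],"turn":[[0,0,0],[0,0,0],[0,0,0],[0,0,0],[0,0,0]],"gripper":[1,1,1,1,1]}'
python3 -m crank '{"travel":[[0,0,0],[0,0,0],[0,0,0],[0,0,0],[0,0,0]],"turn":[[0,0,0],[0,0,0],[0,0,0],[0,0,0],[0,0,0]],"gripper":[1,1,1,1,1]}'
python3 - <<'E'
from h import *
g=grab("wrist"); np.savez("pics/w11.npz",**g)
f=dict(np.load("pics/w9.npz"))
for g in (f,g):
    h=hsv(g);blue=(h[...,0]>100)&(h[...,0]<125)&(h[...,1]>120)&(h[...,2]>50)
    for c,s in blobs(blue,200): print(c,s)
    print()
E
```

```text
clock: 32.9
position: [0.4156, -0.3292, 0.254]
tool_rot: [3.141, -0.001, 0.085]
force: [1.8, -0.0, -1.0]
grip_width: 0.0272
finger_force: 40.4
clock: 33.4
position: [0.4394, -0.1513, 0.3621]
tool_rot: [-3.141, -0.002, 0.084]
force: [1.6, -0.5, -0.7]
grip_width: 0.0274
finger_force: 40.5
clock: 33.9
position: [0.4653, 0.0394, 0.3409]
tool_rot: [-3.14, -0.001, 0.089]
force: [-0.2, 0.5, -1.5]
grip_width: 0.0274
finger_force: 40.5
clock: 34.4
position: [0.4652, 0.0356, 0.1399]
tool_rot: [-3.142, -0.001, 0.085]
force: [1.0, 0.0, -1.1]
grip_width: 0.027
finger_force: 40.5
clock: 34.9
position: [0.4659, 0.036, 0.1421]
tool_rot: [-3.141, -0.002, 0.086]
force: [-0.4, -1.6, -0.3]
grip_width: 0.0275
finger_force: 40.5
(np.float64(9.4), np.float64(128.6)) [0, 109, 24, 37, 509]
(np.float64(21.9), np.float64(223.8)) [0, 205, 47, 39, 1151]
(np.float64(324.4), np.float64(233.8)) [280, 215, 90, 38, 3067]
(np.float64(323.8), np.float64(269.1)) [290, 262, 71, 13, 404]
(np.float64(322.3), np.float64(387.5)) [290, 374, 67, 21, 333]
(np.float64(324.3), np.float64(407.7)) [286, 384, 78, 35, 1109]

(np.float64(198.1), np.float64(178.5)) [175, 168, 47, 21, 879]
(np.float64(632.3), np.float64(211.0)) [622, 201, 18, 20, 254]
(np.float64(323.4), np.float64(230.8)) [279, 211, 90, 39, 3157]
(np.float64(619.4), np.float64(266.7)) [607, 238, 27, 62, 900]
(np.float64(323.1), np.float64(266.4)) [288, 259, 73, 13, 423]
(np.float64(208.3), np.float64(286.6)) [187, 278, 43, 17, 653]
(np.float64(322.8), np.float64(385.3)) [290, 372, 66, 20, 329]
(np.float64(324.5), np.float64(406.4)) [286, 385, 78, 34, 1323]
```

```bash
python3 -m crank '{"travel":[[0.1,2.05,-1],[0.1,2.05,-4],[0.1,2.05,-7],[0.1,2.05,-9],[0.1,2.05,-10]],"turn":[[0,0,0],[0,0,0],[0,0,0],[0,0,0],[0,0,0]],"gripper":[1,1,1,1,1]}'
python3 -m crank '{"travel":[[0,0,0],[0,0,-0.7],[0,0,-1.3],[0,0,-1.9],[0,0,-2.1]],"turn":[[0,0,0],[0,0,0],[0,0,0],[0,0,0],[0,0,0]],"gripper":[1,1,1,1,1]}'
python3 -m crank '{"travel":[[0,0,0],[0,0,0],[0,0,0],[0,0,0],[0,0,0]],"turn":[[0,0,0],[0,0,0],[0,0,0],[0,0,0],[0,0,0]],"gripper":[1,1,1,1,1]}'
```

```text
clock: 35.45
position: [0.4658, 0.0566, 0.0395]
tool_rot: [3.141, 0.002, 0.085]
force: [1.0, 0.6, -0.5]
grip_width: 0.0273
finger_force: 40.6
clock: 35.95
position: [0.4665, 0.0563, 0.0201]
tool_rot: [-3.141, -0.0, 0.085]
force: [-13.1, 2.2, 61.3]
grip_width: 0.0272
finger_force: 46.6
clock: 36.45
position: [0.4664, 0.0563, 0.0203]
tool_rot: [-3.141, -0.0, 0.085]
force: [-2.6, 0.4, 10.4]
grip_width: 0.0274
finger_force: 41.7
```

```bash
python3 -m crank '{"travel":[[0,0,0],[0,0,0],[0,0,0],[0,0,3],[0,0,7]],"turn":[[0,0,0],[0,0,0],[0,0,0],[0,0,0],[0,0,0]],"gripper":[0.6,0.47,0.47,0.47,0.47]}'
python3 -m crank '{"travel":[[0,0,5],[0,-1,9.5],[0,-3,14],[0,-6,18],[0,-9.5,21.5]],"turn":[[0,0,0],[0,0,0],[0,0,0],[0,0,0],[0,0,0]],"gripper":[0.47,0.47,0.47,0.47,0.47]}'
python3 -m crank '{"travel":[[1,-4,3],[2,-8,5.5],[3,-12.5,5.5],[4,-17,5.5],[5,-21,5.5]],"turn":[[0,0,0],[0,0,0],[0,0,0],[0,0,0],[0,0,0]],"gripper":[0.47,0.47,0.47,0.47,0.47]}'
python3 -m crank '{"travel":[[1.3,-3,-1],[1.3,-3,-5],[1.3,-3,-9],[1.3,-3,-13],[1.3,-3,-13]],"turn":[[0,0,-5],[0,0,-5],[0,0,-5],[0,0,-5],[0,0,-5]],"gripper":[0.47,0.47,0.47,0.47,0.47]}'
python3 -m crank '{"travel":[[0,0,0],[0,0,0],[0,0,0],[0,0,0],[0,0,0]],"turn":[[0,0,0],[0,0,0],[0,0,0],[0,0,0],[0,0,0]],"gripper":[0.47,0.47,0.47,0.47,0.47]}'
python3 - <<'E'
from h import *
g=grab("wrist"); np.savez("pics/w12.npz",**g); t=grab("top"); np.savez("pics/t12.npz",**t)
for g,k in((g,60),(t,8)):
    h=hsv(g);blue=(h[...,0]>100)&(h[...,0]<125)&(h[...,1]>120)&(h[...,2]>50)
    for c,s in blobs(blue,k):
        p=cast(g,c,.032 if k==60 else .036)
        if k==60 or .6>p[1]>.02: print(c,s[4],np.round(p,4))
E
```

```text
clock: 36.95
position: [0.4655, 0.0556, 0.0899]
tool_rot: [3.14, 0.003, 0.084]
force: [1.4, 0.6, -0.1]
grip_width: 0.0452
finger_force: 0.0
clock: 37.45
position: [0.4662, -0.0395, 0.3069]
tool_rot: [-3.142, -0.001, 0.086]
force: [1.3, 0.5, 0.5]
grip_width: 0.0452
finger_force: 0.0
clock: 37.95
position: [0.5164, -0.249, 0.36]
tool_rot: [-3.141, -0.001, 0.086]
force: [0.6, 0.9, 0.9]
grip_width: 0.0455
finger_force: 0.0
clock: 38.45
position: [0.5275, -0.2763, 0.226]
tool_rot: [-3.139, 0.006, -0.002]
force: [0.1, 0.3, 0.5]
grip_width: 0.0452
finger_force: 0.0
clock: 38.95
position: [0.5294, -0.2776, 0.2307]
tool_rot: [3.141, -0.001, -0.002]
force: [-0.0, 0.2, 0.1]
grip_width: 0.0453
finger_force: 0.0
(np.float64(444.3), np.float64(161.2)) 303 [ 0.5717 -0.3846  0.032 ]
(np.float64(132.8), np.float64(270.5)) 535 [ 0.4685 -0.0917  0.032 ]
(np.float64(432.8), np.float64(258.1)) 307 [ 0.4803 -0.3813  0.032 ]
(np.float64(441.7), np.float64(290.4)) 344 [ 0.4467 -0.3927  0.032 ]
(np.float64(15.0), np.float64(307.3)) 62 [0.4296 0.0317 0.032 ]
(np.float64(205.9), np.float64(257.9)) 35 [0.5071 0.387  0.036 ]
(np.float64(181.9), np.float64(261.2)) 31 [0.4948 0.4621 0.036 ]
(np.float64(289.2), np.float64(262.6)) 26 [0.4987 0.1231 0.036 ]
(np.float64(308.5), np.float64(261.2)) 24 [0.5047 0.0621 0.036 ]
(np.float64(208.2), np.float64(286.1)) 35 [0.4185 0.3751 0.036 ]
(np.float64(184.1), np.float64(289.5)) 32 [0.4061 0.45   0.036 ]
(np.float64(311.0), np.float64(285.7)) 20 [0.4276 0.0521 0.036 ]
```

Run:
```python
from h import *
g=dict(np.load("pics/w12.npz"))
h=hsv(g);blue=(h[...,0]>100)&(h[...,0]<125)&(h[...,1]>120)&(h[...,2]>20)
for c,s in blobs(blue,100): print(c,s,np.round(cast(g,c,.032),4))
```

```text
(np.float64(444.3), np.float64(161.2)) [427, 155, 31, 13, 303] [ 0.5717 -0.3846  0.032 ]
(np.float64(132.8), np.float64(270.5)) [122, 243, 23, 62, 535] [ 0.4685 -0.0917  0.032 ]
(np.float64(432.8), np.float64(258.1)) [417, 252, 31, 12, 307] [ 0.4803 -0.3813  0.032 ]
(np.float64(441.7), np.float64(290.4)) [426, 284, 31, 14, 344] [ 0.4467 -0.3927  0.032 ]
```

Run:
```python
from h import *
g=dict(np.load("pics/w12.npz")); t=dict(np.load("pics/t12.npz")); s=grab("scene")
c=np.zeros((600,800,3),np.uint8)
c[:300,:400]=cv2.resize(g["pixels"][:,:,::-1],(400,300)); c[:300,400:]=cv2.resize(np.ascontiguousarray(s["pixels"][120:420,100:500,::-1]),(400,300))
c[300:]=cv2.resize(np.ascontiguousarray(t["pixels"][220:320,160:460,::-1]),(800,300))
cv2.imwrite("pics/c12.png",c)
```

```text
(no output)
```

View pics/c12.png

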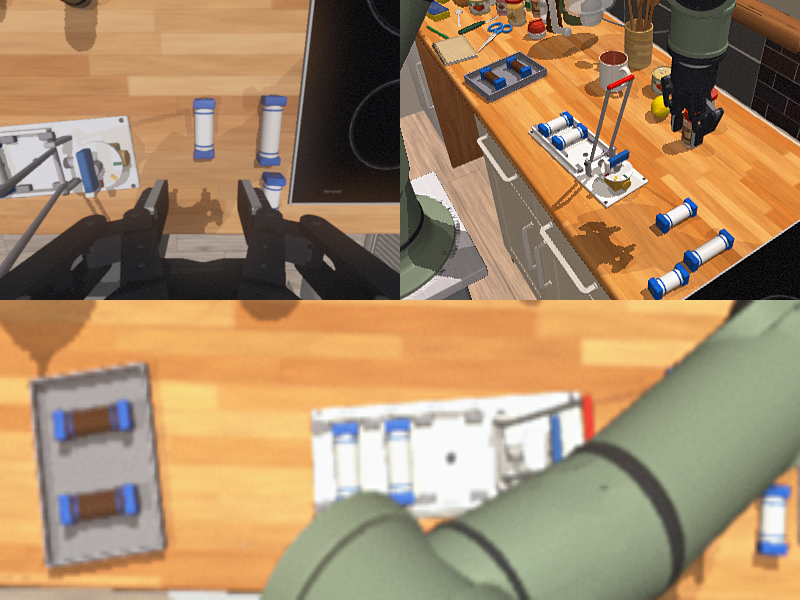

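Two fresh cartridges are seated in bays 2 and 1, and the tray holds both spent ones. A lies under the gripper at wrist pixels ~(326,162)-(326,247); only my mask missed it.

Run:
```python
from h import *
g=dict(np.load("pics/w12.npz"))
h=hsv(g); print(h[162,326],h[247,326])
blue=(h[...,0]>95)&(h[...,0]<130)&(h[...,1]>90)&(h[...,2]>20); blue[:,:280]=0; blue[:,380:]=0; blue[280:]=0
for c,s in blobs(blue,40): print(c,s,np.round(cast(g,c,.032),4))
```

```text
[112 119 190] [113 124 161]
(np.float64(326.3), np.float64(166.1)) [310, 159, 34, 15, 456] [ 0.5678 -0.2794  0.032 ]
(np.float64(325.5), np.float64(181.2)) [312, 180, 27, 3, 40] [ 0.5543 -0.2786  0.032 ]
(np.float64(326.1), np.float64(246.6)) [311, 240, 32, 13, 360] [ 0.4922 -0.279   0.032 ]
```

```bash
python3 -m crank '{"travel":[[0.05,-0.15,-4.5],[0.05,-0.15,-9],[0.05,-0.15,-13.5],[0.05,-0.15,-17],[0.05,-0.15,-19]],"turn":[[0,0,0],[0,0,0],[0,0,0],[0,0,0],[0,0,0]],"gripper":[0.47,0.47,0.47,0.47,0.47]}' 40
python3 -m crank '{"travel":[[0,0,-1.5],[0,0,-2.5],[0,0,-2.85],[0,0,-2.85],[0,0,-2.85]],"turn":[[0,0,0],[0,0,0],[0,0,0],[0,0,0],[0,0,0]],"gripper":[0.47,0.47,0.47,0.47,1]}'
python3 -m crank '{"travel":[[0,0,0],[0,0,0],[0,0,0],[0,0,0],[0,0,0]],"turn":[[0,0,0],[0,0,0],[0,0,0],[0,0,0],[0,0,0]],"gripper":[1,1,1,1,1]}'
python3 -m crank '{"travel":[[0,0,4],[0,0,9],[0,0,14],[0,0,19],[0,0,24]],"turn":[[0,0,0],[0,0,1],[0,0,3],[0,0,5],[0,0,5]],"gripper":[1,1,1,1,1]}'
```

```text
clock: 39.6
position: [0.5286, -0.2785, 0.0372]
tool_rot: [-3.141, 0.002, -0.002]
force: [0.2, -0.0, 0.5]
grip_width: 0.0449
finger_force: 0.0
clock: 40.1
position: [0.5301, -0.2793, 0.0124]
tool_rot: [3.141, -0.001, -0.002]
force: [-0.5, -0.9, 0.4]
grip_width: 0.0322
finger_force: 0.0
clock: 40.6
position: [0.5301, -0.2794, 0.0126]
tool_rot: [3.141, -0.002, -0.002]
force: [-1.1, 1.0, 6.1]
grip_width: 0.0273
finger_force: 39.1
clock: 41.1
position: [0.5292, -0.2791, 0.2544]
tool_rot: [3.141, -0.001, 0.086]
force: [0.9, -0.0, -0.1]
grip_width: 0.0277
finger_force: 40.1
```

```bash
python3 -m crank '{"travel":[[-0.5,2,4],[-1,5,8],[-1.5,9,11],[-2,13,11],[-2.5,17,11]],"turn":[[0,0,0],[0,0,0],[0,0,0],[0,0,0],[0,0,0]],"gripper":[1,1,1,1,1]}'
python3 -m crank '{"travel":[[-0.8,3.5,0],[-1.6,7,0],[-2.5,10,0],[-3.3,10.4,0],[-3.3,10.4,0]],"turn":[[0,0,0],[0,0,0],[0,0,0],[0,0,0],[0,0,0]],"gripper":[1,1,1,1,1]}'
python3 -m crank '{"travel":[[0,0,-4],[0,0,-8],[0,0,-12],[0,0,-16],[0,0,-20]],"turn":[[0,0,0],[0,0,0],[0,0,0],[0,0,0],[0,0,0]],"gripper":[1,1,1,1,1]}'
python3 -m crank '{"travel":[[0,0,0],[0,0,0],[0,0,0],[0,0,0],[0,0,0]],"turn":[[0,0,0],[0,0,0],[0,0,0],[0,0,0],[0,0,0]],"gripper":[1,1,1,1,1]}'
python3 - <<'E'
from h import *
g=grab("wrist"); np.savez("pics/w13.npz",**g)
h=hsv(g);blue=(h[...,0]>100)&(h[...,0]<125)&(h[...,1]>120)&(h[...,2]>50)
for c,s in blobs(blue,200): print(c,s)
E
```

```text
clock: 41.6
position: [0.5043, -0.1079, 0.3626]
tool_rot: [-3.141, -0.002, 0.085]
force: [1.6, 0.6, -1.1]
grip_width: 0.0272
finger_force: 40.2
clock: 42.1
position: [0.4709, -0.0041, 0.3618]
tool_rot: [-3.14, -0.0, 0.087]
force: [0.1, -0.5, -0.5]
grip_width: 0.0277
finger_force: 40.2
clock: 42.6
position: [0.4719, -0.0062, 0.1602]
tool_rot: [3.141, -0.001, 0.084]
force: [1.3, 1.2, -1.1]
grip_width: 0.0277
finger_force: 40.2
clock: 43.1
position: [0.4722, -0.0048, 0.1626]
tool_rot: [-3.141, -0.002, 0.086]
force: [-0.0, 0.3, -0.6]
grip_width: 0.0273
finger_force: 40.1
(np.float64(150.4), np.float64(178.2)) [128, 168, 49, 21, 812]
(np.float64(237.5), np.float64(178.6)) [216, 170, 44, 18, 747]
(np.float64(323.8), np.float64(230.2)) [279, 210, 90, 40, 3206]
(np.float64(323.7), np.float64(265.5)) [287, 256, 75, 16, 450]
(np.float64(162.4), np.float64(279.1)) [143, 271, 40, 16, 564]
(np.float64(244.6), np.float64(279.0)) [225, 271, 40, 16, 581]
(np.float64(323.1), np.float64(384.6)) [290, 372, 69, 20, 326]
(np.float64(324.1), np.float64(406.2)) [286, 384, 78, 36, 1379]
```

```bash
python3 -m crank '{"travel":[[0,0,-4],[0,0,-8],[0,0,-10.5],[0,0,-12],[0,0,-12.2]],"turn":[[0,0,0],[0,0,0],[0,0,0],[0,0,0],[0,0,0]],"gripper":[1,1,1,1,1]}'
python3 -m crank '{"travel":[[0,0,-0.4],[0,0,-0.8],[0,0,-1.2],[0,0,-1.6],[0,0,-1.9]],"turn":[[0,0,0],[0,0,0],[0,0,0],[0,0,0],[0,0,0]],"gripper":[1,1,1,1,1]}'
python3 -m crank '{"travel":[[0,0,0],[0,0,0],[0,0,0],[0,0,0],[0,0,0]],"turn":[[0,0,0],[0,0,0],[0,0,0],[0,0,0],[0,0,0]],"gripper":[1,1,1,1,1]}'
```

```text
clock: 43.65
position: [0.4712, -0.0052, 0.0386]
tool_rot: [3.141, 0.002, 0.085]
force: [-0.0, -0.8, 0.6]
grip_width: 0.0272
finger_force: 40.3
clock: 44.15
position: [0.4718, -0.005, 0.0204]
tool_rot: [3.141, -0.0, 0.085]
force: [-4.5, 1.9, 46.1]
grip_width: 0.0274
finger_force: 45.7
clock: 44.65
position: [0.4718, -0.005, 0.0206]
tool_rot: [3.141, -0.0, 0.085]
force: [-0.6, 2.5, 4.8]
grip_width: 0.0275
finger_force: 40.6
```

```bash
python3 -m crank '{"travel":[[0,0,0],[0,0,0],[0,0,0],[0,0,3],[0,0,7]],"turn":[[0,0,0],[0,0,0],[0,0,0],[0,0,0],[0,0,0]],"gripper":[0.6,0.47,0.47,0.47,0.47]}'
python3 -m crank '{"travel":[[0,0,5],[0,1,9.5],[0,2,14],[0,2,19],[0,2,24]],"turn":[[0,0,0],[0,0,0],[0,0,0],[0,0,0],[0,0,0]],"gripper":[0.47,0.47,0.47,0.47,0.47]}'
python3 -m crank '{"travel":[[0,0,5],[0.2,-4,5.5],[0.5,-7,5.5],[0.5,-7,5.5],[0.5,-7,5.5]],"turn":[[0,0,0],[0,0,0],[0,0,0],[0,0,0],[0,0,0]],"gripper":[0.47,0.47,0.47,0.47,0.47]}'
python3 - <<'E'
from h import *
print(bot.observe()["position"])
g=grab("wrist"); np.savez("pics/w14.npz",**g); t=grab("top"); s=grab("scene")
h=hsv(g);red=((h[...,0]<6)|(h[...,0]>174))&(h[...,1]>150)&(h[...,2]>60)
for c,q in blobs(red,60): print(c,q,np.round(cast(g,c,.298),4))
c=np.zeros((600,800,3),np.uint8)
c[:300,:400]=cv2.resize(g["pixels"][:,:,::-1],(400,300)); c[:300,400:]=cv2.resize(np.ascontiguousarray(s["pixels"][120:420,100:500,::-1]),(400,300))
c[300:]=cv2.resize(np.ascontiguousarray(t["pixels"][220:320,160:460,::-1]),(800,300))
cv2.imwrite("pics/c14.png",c)
for g,k in((g,60),(t,8)):
    h=hsv(g);blue=(h[...,0]>100)&(h[...,0]<125)&(h[...,1]>110)&(h[...,2]>50)
    for c,s in blobs(blue,k):
        p=cast(g,c,.038)
        if .6>p[1]>-.05: print(c,s[4],np.round(p,4))
E
```

```text
clock: 45.15
position: [0.4706, -0.0056, 0.0905]
tool_rot: [3.141, 0.003, 0.084]
force: [0.8, 1.2, 0.8]
grip_width: 0.0453
finger_force: 0.0
clock: 45.65
position: [0.4711, 0.0148, 0.3323]
tool_rot: [3.141, 0.0, 0.085]
force: [0.3, -0.1, -0.0]
grip_width: 0.0455
finger_force: 0.0
clock: 46.15
position: [0.4765, -0.0556, 0.3854]
tool_rot: [-3.142, -0.0, 0.084]
force: [-0.2, 0.4, -0.7]
grip_width: 0.0454
finger_force: 0.0
[ 0.47646664 -0.05556107  0.3854287 ]
(np.float64(447.3), np.float64(239.7)) [437, 192, 22, 97, 1325] [ 0.4855 -0.1333  0.298 ]
(np.float64(188.0), np.float64(155.7)) 231 [0.4989 0.1211 0.038 ]
(np.float64(236.5), np.float64(155.6)) 225 [0.5041 0.0595 0.038 ]
(np.float64(284.7), np.float64(155.3)) 221 [ 0.5095 -0.0018  0.038 ]
(np.float64(8.8), np.float64(199.1)) 403 [0.4232 0.3577 0.038 ]
(np.float64(193.6), np.float64(214.4)) 179 [0.4225 0.1151 0.038 ]
(np.float64(240.4), np.float64(214.2)) 184 [0.4279 0.053  0.038 ]
(np.float64(286.4), np.float64(214.2)) 183 [ 0.433  -0.0081  0.038 ]
(np.float64(205.9), np.float64(258.0)) 37 [0.5067 0.3865 0.038 ]
(np.float64(181.9), np.float64(261.3)) 36 [0.4943 0.4615 0.038 ]
(np.float64(324.9), np.float64(260.4)) 11 [0.5084 0.0102 0.038 ]
(np.float64(289.2), np.float64(262.5)) 30 [0.4989 0.123  0.038 ]
(np.float64(308.4), np.float64(261.2)) 25 [0.5045 0.0624 0.038 ]
(np.float64(208.2), np.float64(285.8)) 39 [0.4194 0.3747 0.038 ]
(np.float64(184.0), np.float64(289.5)) 37 [0.406  0.4498 0.038 ]
(np.float64(290.3), np.float64(287.0)) 27 [0.4219 0.1171 0.038 ]
(np.float64(310.3), np.float64(285.8)) 30 [0.4271 0.0543 0.038 ]
```

View pics/c14.png

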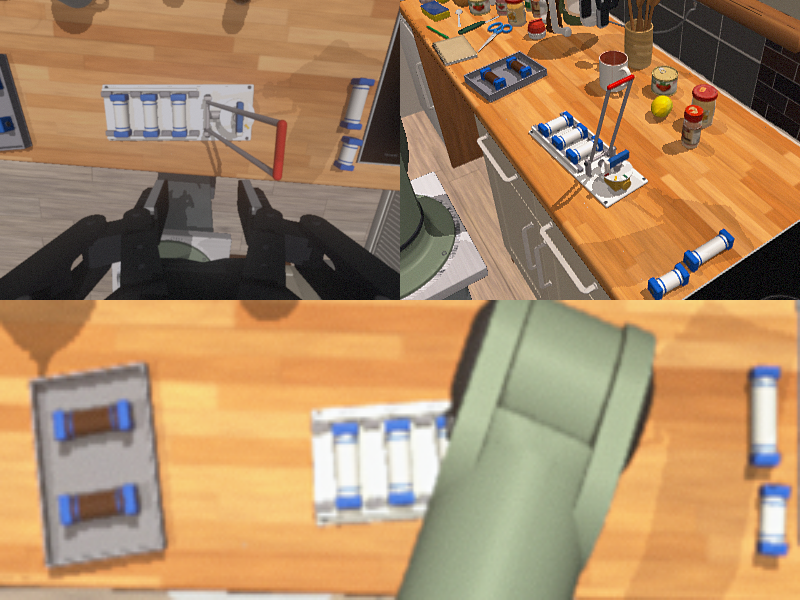

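All three fresh cartridges are centred in their bays: (0.461,0.118), (0.466,0.056) and (0.471,-0.005). The tray holds both spent ones, the short and long ones are untouched, and the bail bar is at (0.485,-0.133). I'll pinch the bar and swing it down.

```bash
python3 -m crank '{"travel":[[0.4,-4,0],[0.8,-7.8,0],[0.8,-7.8,-2],[0.8,-7.8,-5],[0.8,-7.8,-7]],"turn":[[0,0,0],[0,0,0],[0,0,0],[0,0,0],[0,0,0]],"gripper":[0.47,0.47,0.47,0.47,0.47]}' 40
python3 -m crank '{"travel":[[0,0,-2],[0,0,-4],[0,0,-4],[0,0,-4],[0,0,-4]],"turn":[[0,0,0],[0,0,0],[0,0,0],[0,0,0],[0,0,0]],"gripper":[0.47,0.47,0.47,1,1]}'
python3 -m crank '{"travel":[[0,0,0],[0,0,0],[0,0,0],[0,0,0],[0,0,0]],"turn":[[0,0,0],[0,0,0],[0,0,0],[0,0,0],[0,0,0]],"gripper":[1,1,1,1,1]}'
```

```text
clock: 46.8
position: [0.4844, -0.1324, 0.3138]
tool_rot: [3.141, 0.001, 0.086]
force: [0.7, -0.4, 0.6]
grip_width: 0.0451
finger_force: 0.0
clock: 47.3
position: [0.4851, -0.133, 0.2764]
tool_rot: [3.141, -0.001, 0.086]
force: [0.6, -0.2, 0.2]
grip_width: 0.0172
finger_force: 0.0
clock: 47.8
position: [0.4851, -0.1335, 0.2763]
tool_rot: [3.141, -0.002, 0.085]
force: [-0.2, -1.7, 6.7]
grip_width: 0.0085
finger_force: 39.2
```

```bash
python3 -m crank '{"travel":[[-0.3,3.45,0.75],[-0.6,7,1],[-0.9,10.55,0.75],[-1.2,14,0],[-1.5,17.35,-1.2]],"turn":[[0,0,0],[0,0,0],[0,0,0],[0,0,0],[0,0,0]],"gripper":[1,1,1,1,1]}'
python3 -m crank '{"travel":[[-0.25,3.15,-1.7],[-0.5,6,-3.75],[-0.75,8.55,-6.25],[-0.9,10.75,-9.05],[-1.05,12.5,-12.1]],"turn":[[0,0,0],[0,0,0],[0,0,0],[0,0,0],[0,0,0]],"gripper":[1,1,1,1,1]}'
python3 -m crank '{"travel":[[-0.1,1.35,-3.3],[-0.2,2.2,-6.75],[-0.2,2.5,-9.4],[-0.2,2.55,-10.8],[-0.2,2.55,-11.1]],"turn":[[0,0,0],[0,0,0],[0,0,0],[0,0,0],[0,0,0]],"gripper":[1,1,1,1,1]}'
python3 -m crank '{"travel":[[0,0,0],[0,0,0],[0,0,0],[0,0,0],[0,0,0]],"turn":[[0,0,0],[0,0,0],[0,0,0],[0,0,0],[0,0,0]],"gripper":[1,1,1,1,1]}'
```

```text
clock: 48.3
position: [0.47, 0.042, 0.264]
tool_rot: [-3.141, -0.002, 0.086]
force: [10.4, -6.3, -15.1]
grip_width: 0.0087
finger_force: 38.8
clock: 48.8
position: [0.4594, 0.166, 0.1418]
tool_rot: [3.14, -0.001, 0.086]
force: [6.4, -11.1, -6.1]
grip_width: 0.0082
finger_force: 38.9
clock: 49.3
position: [0.4584, 0.1893, 0.0317]
tool_rot: [3.14, -0.002, 0.083]
force: [-6.1, -11.0, 51.8]
grip_width: 0.0079
finger_force: 48.5
clock: 49.8
position: [0.4583, 0.1893, 0.0324]
tool_rot: [3.14, -0.002, 0.084]
force: [0.4, -12.1, 15.3]
grip_width: 0.0084
finger_force: 44.9
```

```bash
python3 -m crank '{"travel":[[0,0,0],[0,0,0],[0,0,2],[0,0,6],[0,0,10]],"turn":[[0,0,0],[0,0,0],[0,0,0],[0,0,0],[0,0,0]],"gripper":[0.6,0.47,0.47,0.3,0.3]}'
python3 -m crank '{"travel":[[0,-3,4],[0.5,-7.5,6],[1,-12,6],[1,-16,6],[1,-20,6]],"turn":[[0,0,0],[0,0,0],[0,0,0],[0,0,0],[0,0,0]],"gripper":[0.3,0.3,0.3,0.3,0.3]}'
python3 -m crank '{"travel":[[0.5,-4,0],[1,-8,0],[1.5,-11.4,0],[1.5,-11.4,0],[1.5,-11.4,0]],"turn":[[0,0,0],[0,0,0],[0,0,0],[0,0,0],[0,0,0]],"gripper":[0.3,0.3,0.3,0.3,0.3]}'
python3 - <<'E'
from h import *
print(bot.observe()["position"])
g=grab("wrist"); np.savez("pics/w15.npz",**g); t=grab("top")
for g,z,k in ((g,.052,40),(t,.052,8)):
    h=hsv(g);red=((h[...,0]<6)|(h[...,0]>174))&(h[...,1]>150)&(h[...,2]>60)
    for c,q in blobs(red,k):
        p=cast(g,c,z)
        if .35<p[0]<.55 and -.2<p[1]<.3: print("red",c,q,np.round(p,4))
h=hsv(dict(np.load("pics/w15.npz"))); g=dict(np.load("pics/w15.npz"))
blue=(h[...,0]>95)&(h[...,0]<130)&(h[...,1]>100)&(h[...,2]>40)
for c,s in blobs(blue,60): print(c,s,np.round(cast(g,c,.038),4),np.round(cast(g,c,.092),4))
E
```

```text
clock: 50.3
position: [0.4568, 0.1907, 0.1326]
tool_rot: [3.141, 0.001, 0.085]
force: [-0.2, 0.5, 0.2]
grip_width: 0.0602
finger_force: 0.0
clock: 50.8
position: [0.4671, -0.0102, 0.1918]
tool_rot: [-3.141, -0.001, 0.086]
force: [1.5, -0.6, -0.1]
grip_width: 0.0597
finger_force: 0.0
clock: 51.3
position: [0.4821, -0.1235, 0.1915]
tool_rot: [3.142, -0.0, 0.084]
force: [-0.2, 1.1, 0.1]
grip_width: 0.0599
finger_force: 0.0
[ 0.48211306 -0.123528    0.19154042]
red (np.float64(266.7), np.float64(274.7)) [266, 266, 3, 20, 37] [0.458  0.1912 0.052 ]
(np.float64(100.4), np.float64(172.4)) [72, 163, 58, 19, 911] [0.5053 0.0539 0.038 ] [0.514  0.0225 0.092 ]
(np.float64(27.5), np.float64(172.5)) [0, 164, 58, 18, 951] [0.5005 0.1106 0.038 ] [0.5101 0.069  0.092 ]
(np.float64(173.0), np.float64(172.2)) [152, 164, 48, 18, 673] [ 0.5101 -0.0026  0.038 ] [ 0.518  -0.0236  0.092 ]
(np.float64(325.8), np.float64(233.7)) [319, 192, 15, 80, 931] [ 0.4703 -0.1256  0.038 ] [ 0.4854 -0.1242  0.092 ]
(np.float64(623.9), np.float64(229.3)) [607, 226, 33, 7, 63] [ 0.494  -0.3669  0.038 ] [ 0.5048 -0.3215  0
[... 200 characters left out ...]
8 ] [0.4589 0.0638 0.092 ]
(np.float64(38.0), np.float64(266.8)) [15, 262, 54, 11, 474] [0.4217 0.1126 0.038 ] [0.4456 0.0706 0.092 ]
(np.float64(109.4), np.float64(267.0)) [90, 262, 40, 11, 401] [0.4264 0.0529 0.038 ] [0.4495 0.0218 0.092 ]
(np.float64(182.7), np.float64(266.7)) [164, 262, 38, 11, 368] [ 0.4318 -0.0084  0.038 ] [ 0.4539 -0.0284  0.092 ]
(np.float64(623.5), np.float64(280.3)) [598, 266, 42, 27, 533] [ 0.4502 -0.3801  0.038 ] [ 0.469  -0.3323  0.092 ]
(np.float64(616.1), np.float64(295.6)) [600, 290, 33, 10, 60] [ 0.4359 -0.3781  0.038 ] [ 0.4573 -0.3306  0.092 ]
(np.float64(604.5), np.float64(343.3)) [587, 333, 36, 19, 398] [ 0.3897 -0.3816  0.038 ] [ 0.4195 -0.3335  0.092 ]
```

```bash
python3 -m crank '{"travel":[[0.1,-0.1,-4],[0.1,-0.1,-7],[0.1,-0.1,-9],[0.1,-0.1,-11],[0.1,-0.1,-12.4]],"turn":[[0,0,0],[0,0,0],[0,0,0],[0,0,0],[0,0,0]],"gripper":[0.3,0.3,0.3,0.3,0.3]}' 40
python3 -m crank '{"travel":[[0,0,0],[0,0,0],[0,0,0],[0,0,0],[0,0,0]],"turn":[[0,0,0],[0,0,0],[0,0,0],[0,0,0],[0,0,0]],"gripper":[0.6,1,1,1,1]}'
python3 -m crank '{"travel":[[0,0,0],[0,0,0],[0,0,0],[0,0,0],[0,0,0]],"turn":[[0,0,5],[0,0,10],[0,0,15],[0,0,20],[0,0,25]],"gripper":[1,1,1,1,1]}'
python3 -m crank '{"travel":[[0,0,0],[0,0,0],[0,0,0],[0,0,0],[0,0,0]],"turn":[[0,0,5],[0,0,10],[0,0,15],[0,0,18],[0,0,20]],"gripper":[1,1,1,1,1]}'
python3 -m crank '{"travel":[[0,0,0],[0,0,0],[0,0,0],[0,0,0],[0,0,0]],"turn":[[0,0,0],[0,0,0],[0,0,0],[0,0,0],[0,0,0]],"gripper":[1,1,1,1,1]}'
```

```text
clock: 51.9
position: [0.483, -0.1228, 0.0663]
tool_rot: [-3.142, 0.001, 0.087]
force: [1.3, 0.1, -0.4]
grip_width: 0.0598
finger_force: 0.0
clock: 52.4
position: [0.4838, -0.1248, 0.0685]
tool_rot: [3.14, -0.002, 0.085]
force: [-0.8, -4.1, 8.6]
grip_width: 0.0114
finger_force: 39.6
clock: 52.9
position: [0.4855, -0.1231, 0.0685]
tool_rot: [3.14, -0.004, 0.526]
force: [21.3, 14.7, -2.3]
grip_width: 0.0111
finger_force: 39.3
clock: 53.4
position: [0.4832, -0.1239, 0.0684]
tool_rot: [3.141, -0.001, 0.873]
force: [-9.1, -4.4, 12.3]
grip_width: 0.0113
finger_force: 43.1
clock: 53.9
position: [0.4832, -0.1239, 0.0683]
tool_rot: [3.141, -0.001, 0.87]
force: [4.6, 9.4, 12.0]
grip_width: 0.011
finger_force: 41.9
```

Yaw turned exactly 45°. I'll release, rise, and check the pointer against the yellow mark.

```bash
python3 -m crank '{"travel":[[0,0,0],[0,0,0],[0,0,2],[0,0,6],[0,0,10]],"turn":[[0,0,0],[0,0,0],[0,0,0],[0,0,0],[0,0,0]],"gripper":[0.7,0.5,0.3,0.3,0.3]}'
python3 -m crank '{"travel":[[0,0,5],[0,0,8],[0,0,10],[0,0,10],[0,0,10]],"turn":[[0,0,0],[0,0,0],[0,0,0],[0,0,0],[0,0,0]],"gripper":[0.3,0.3,0.3,0.3,0.3]}'
python3 - <<'E'
from h import *
g=grab("wrist"); np.savez("pics/w16.npz",**g); t=grab("top"); s=grab("scene")
u,v=proj(g,(.4831,-.124,.092)); h=hsv(g)
blue=(h[...,0]>95)&(h[...,0]<130)&(h[...,1]>100)&(h[...,2]>40)
m=np.zeros(blue.shape,np.uint8); u,v=int(u),int(v); m[max(v-70,0):v+70,max(u-70,0):u+70]=1
n,l,st,_=cv2.connectedComponentsWithStats((blue&(m>0)).astype(np.uint8)); i=1+np.argmax(st[1:,4])
pts=np.argwhere(l==i)[:,::-1]; W=np.array([cast(g,p,.092)[:2] for p in pts]); d=np.linalg.svd(W-W.mean(0),full_matrices=False)[2][0]
a=np.arctan2(d[1],d[0]); print(len(W),W.mean(0),"valve deg mod180:",np.degrees((a-.085)%np.pi))
c=np.zeros((600,800,3),np.uint8)
x0,y0=max(u-110,0),max(v-82,0); k=g["pixels"][y0:y0+165,x0:x0+220,::-1]
c[:300,:400]=cv2.resize(np.ascontiguousarray(k),(400,300)); c[:300,400:]=cv2.resize(np.ascontiguousarray(s["pixels"][120:420,100:500,::-1]),(400,300))
c[300:]=cv2.resize(np.ascontiguousarray(t["pixels"][220:320,160:460,::-1]),(800,300))
cv2.imwrite("pics/c16.png",c)
E
```

```text
clock: 54.4
position: [0.4826, -0.1242, 0.1686]
tool_rot: [-3.141, 0.001, 0.87]
force: [0.5, 1.1, 0.4]
grip_width: 0.0599
finger_force: 0.0
clock: 54.9
position: [0.4832, -0.1238, 0.2675]
tool_rot: [3.141, -0.001, 0.871]
force: [0.3, 0.8, -0.5]
grip_width: 0.0598
finger_force: 0.0
569 [ 0.48629898 -0.12043106] valve deg mod180: 45.485042183901356
```

View pics/c16.png

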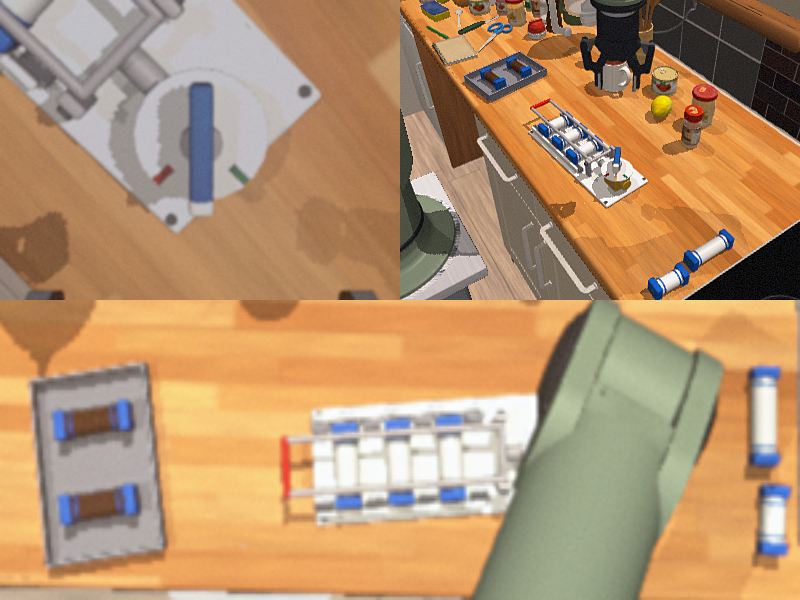

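The pointer (crop (202,208)) lies midway between the red and green marks and covers the yellow one, at 45.5°. The bail is down over three fresh cartridges, both spent ones are in the tray, the short and long ones are on the worktop, and the robot is clear.

```bash
python3 -c "
from workcell import bot
print(bot.job_done())"
```

```text
the job is handed in; nothing more can be done
None
```

The filter change is done and handed in: three fresh 90 mm cartridges seated under the closed bail, both spent ones in the tray, short and long left on the worktop, mug, lemon and spice jar untouched, valve measured at 45.5°; the hand-in returned no verdict.

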